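Fit out and pack a workshop kit crate

TASK

Make up a kit crate for the next class: on the bench, slot the short divider board fully down over the long one to make a flush cross, then lower the cross as one unit into the crate until it sits fully home on the floor and makes four bays. Once the divider is in, stand each supply that is out on the bench (glue bottle, nail tin, dowel jar) upright in a bay of its own, and pick up the steel tray by its block handle and tip it over the crate so that every toy-car wheel slides into one bay that holds nothing else. Set the empty tray back level on the bench clear of the crate, keep the supplies from falling over and leave the tools lying about where they are.

Things in the scene. Friction and masses are not known exactly. Their poses are not given: they have to be found in the camera images.
- long_board: Long divider board, plain wood, 207 long x 15 thick x 50 high (mm), standing free on its long edge on the bench (it slides if pushed). Origin: centre of its lower edge; x along its length, z up. A slot 17.5 wide, 26 deep is cut down from the middle of its UPPER edge, the mouth eased to 28 wide over the top 8 mm. 85 g. Lifted by this board, the cross stays joined: the short one rides on it.
- short_board: Short divider board, plain wood, 157 long x 15 thick x 50 high (mm), standing free on its long edge. Origin: centre of its lower edge; x along its length, z up. A slot 17.5 wide, 26 deep, mouth eased to 28 over 8 mm, is cut up from the middle of its LOWER edge, to drop crosswise over the long board until both edges are level. 65 g. Pinch it 45 mm from the middle, clear of the joint; loose fit.
- crate: Open wooden crate, loose, 0.9 kg, 183 (x) x 233 (y) x 60 high (mm), walls 10, floor 8, inside 163 x 213. Origin: centre of its underside; x across, away from the robot; y lengthwise. Inside each wall's middle two cleats (6 proud, 44 tall, tops sloped) 19 apart take a board's end: long board along y, short along x, 3 play at each end; tops then 58 up. Four bays 74 x 99 at x = +-44.5, y = +-57.
- tray: Narrow smooth sheet-steel parts tray, 66 wide, floor 3 thick, walls 22 high at the sides and back, open front. Origin on its underside; z up, x from handle to open front: front edge at x = +95 mm, back wall to x = -80, behind it an upright dark wooden block handle (26 in x, 36 in y, 70 high, centred at x = -93). 0.26 kg. Wheels start to slide on it at 16 to 23 degrees of tilt; lift it level.
- tray_handle (a point): Point inside the tray's block handle where it is best gripped, 52 mm above the tray's underside (18 mm below the block's top), x = -93 mm from the tray's origin.
- tray_mouth (a point): Middle of the tray's open front edge, on its floor: x = +95 mm, z = 3 mm from the tray's origin.
- wheel0: Wooden toy-car wheel, disc 36 across x 18 thick (mm), 16 g, lying flat in the tray at the start. Origin: centre of one flat face (the lower one at the start), z its axis. Three to five wheels are there.
- wheel1: Wooden toy-car wheel, disc 36 across x 18 thick (mm), 16 g, lying flat in the tray at the start. Origin: centre of one flat face (the lower one at the start), z its axis. May be absent.
- wheel2: Wooden toy-car wheel, disc 36 across x 18 thick (mm), 16 g, lying flat in the tray at the start. Origin: centre of one flat face (the lower one at the start), z its axis. May be absent.
- wheel3: Wooden toy-car wheel, disc 36 across x 18 thick (mm), 16 g, lying flat in the tray at the start. Origin: centre of one flat face (the lower one at the start), z its axis. May be absent.
- wheel4: Wooden toy-car wheel, disc 36 across x 18 thick (mm), 16 g, lying flat in the tray at the start. Origin: centre of one flat face (the lower one at the start), z its axis. May be absent.
- glue: White glue bottle with paper label, upright: body 52 across up to 88 mm, shoulder to 102, small grey cap to 122 high. Origin: centre of its underside, z up. About 0.2 kg. Grip its body at about 78 mm height. May be absent (one to three of the three supplies are there).
- nail_tin: Plain metal nail tin with a brown band, upright cylinder 60 across x 100 high (mm). Origin: centre of its underside, z up. About 0.32 kg. Grip at about 85 mm height. May be absent.
- dowel_jar: Clear jar of dowels with a black screw lid, upright cylinder 54 across x 105 high (mm). Origin: centre of its underside, z up. About 0.22 kg. Grip at about 88 mm height. May be absent.
- hammer: Hammer lying on the bench, 260 mm long; to be left where it is.
- offcut: Wooden offcut, 70 x 32 x 20 mm, on the bench between the supplies and the long board; to be left where it is.
- tape: Grey tape measure, 65 x 34 x 62 mm, near the tray; to be left where it is.
There are look-alikes about, which are no part of the job. What is shaped like the wheel0 but green or pink is not meant.

How it is judged (in metres and radians):
On the way, in this order (a step that is already met when the one before it is completed fails the run):
1. the short board is slotted fully down over the long one, flush and square, on the bench beside the crate (horizontal distance between long_board and short_board below 0.006 m and z of short_board in the frame of long_board between -0.006 and 0.006 m and angle between the x axis of short_board and the y axis of long_board, either way round below 0.12 rad and horizontal distance between long_board and crate above 0.15 m and angle between long_board's own z axis and vertical below 0.1 rad), for 0.2 s.
2. the cross sits fully home on the crate's floor, still joined, before any supply is put in (horizontal distance between long_board and short_board below 0.006 m and z of short_board in the frame of long_board between -0.006 and 0.006 m and angle between the x axis of short_board and the y axis of long_board, either way round below 0.12 rad and horizontal distance between long_board and crate below 0.01 m and z of long_board in the frame of crate between 0 and 0.014 m and z of short_board in the frame of crate between 0 and 0.014 m and angle between the x axis of long_board and the y axis of crate, either way round below 0.08 rad and angle between each of long_board, short_board's own z axis and vertical below 0.12 rad and horizontal distance between each of glue, nail_tin, dowel_jar and crate above 0.1 m), for 0.2 s.
3. with the divider in, the tray is tipped (more than 14 degrees) with its open front over the crate (angle between tray's own z axis and vertical above 0.25 rad and horizontal distance between tray_mouth and crate below 0.14 m and height (world z) of tray_mouth above 0.03 m and horizontal distance between long_board and crate below 0.015 m), for 0.1 s.
At the end, for the whole second after the job is handed in: Boards joined flush and square (6 mm, 0.12 rad) and home in the crate (within 10 mm of its middle, 6 mm of its floor, 0.08 rad); each supply upright on the floor of a bay; all wheels in one bay without a supply; tray level on the bench, over 150 mm from the crate (middles); crate flat; all at rest (horizontal distance between long_board and short_board below 0.006 m and z of short_board in the frame of long_board between -0.006 and 0.006 m and angle between the x axis of short_board and the y axis of long_board, either way round below 0.12 rad and horizontal distance between long_board and crate below 0.01 m and z of long_board in the frame of crate between 0 and 0.014 m and z of short_board in the frame of crate between 0 and 0.014 m and angle between the x axis of long_board and the y axis of crate, either way round below 0.08 rad and angle between each of long_board, short_board, glue, nail_tin, dowel_jar's own z axis and vertical below 0.12 rad and x of glue in the frame of crate between -0.0815 and 0.0815 m and y of glue in the frame of crate between -0.1065 and 0.1065 m and z of glue in the frame of crate between 0 and 0.016 m and linear speed of each of glue, nail_tin, dowel_jar, tray, crate below 0.02 m/s and x of nail_tin in the frame of crate between -0.0815 and 0.0815 m and y of nail_tin in the frame of crate between -0.1065 and 0.1065 m and z of nail_tin in the frame of crate between 0 and 0.016 m and x of dowel_jar in the frame of crate between -0.0815 and 0.0815 m and y of dowel_jar in the frame of crate between -0.1065 and 0.1065 m and z of dowel_jar in the frame of crate between 0 and 0.016 m and x of wheel0 in the frame of crate between -0.0815 and 0.0815 m and y of wheel0 in the frame of crate between -0.1065 and 0.1065 m and z of wheel0 in the frame of crate between 0 and 0.06 m and linear speed of each of wheel0, wheel1, wheel2, wheel3, wheel4 below 0.03 m/s and x of wheel1 in the frame of crate between -0.0815 and 0.0815 m and y of wheel1 in the frame of crate between -0.1065 and 0.1065 m and z of wheel1 in the frame of crate between 0 and 0.06 m and x of wheel2 in the frame of crate between -0.0815 and 0.0815 m and y of wheel2 in the frame of crate between -0.1065 and 0.1065 m and z of wheel2 in the frame of crate between 0 and 0.06 m and x of wheel3 in the frame of crate between -0.0815 and 0.0815 m and y of wheel3 in the frame of crate between -0.1065 and 0.1065 m and z of wheel3 in the frame of crate between 0 and 0.06 m and x of wheel4 in the frame of crate between -0.0815 and 0.0815 m and y of wheel4 in the frame of crate between -0.1065 and 0.1065 m and z of wheel4 in the frame of crate between 0 and 0.06 m and ((x of each of wheel0, wheel1, wheel2, wheel3, wheel4 in the frame of crate below 0 m and y of each of wheel0, wheel1, wheel2, wheel3, wheel4 in the frame of crate below 0 m and (x of glue in the frame of crate above 0 m or y of glue in the frame of crate above 0 m) and (x of nail_tin in the frame of crate above 0 m or y of nail_tin in the frame of crate above 0 m) and (x of dowel_jar in the frame of crate above 0 m or y of dowel_jar in the frame of crate above 0 m)) or (x of each of wheel0, wheel1, wheel2, wheel3, wheel4 in the frame of crate below 0 m and y of each of wheel0, wheel1, wheel2, wheel3, wheel4 in the frame of crate above 0 m and (x of glue in the frame of crate above 0 m or y of glue in the frame of crate below 0 m) and (x of nail_tin in the frame of crate above 0 m or y of nail_tin in the frame of crate below 0 m) and (x of dowel_jar in the frame of crate above 0 m or y of dowel_jar in the frame of crate below 0 m)) or (x of each of wheel0, wheel1, wheel2, wheel3, wheel4 in the frame of crate above 0 m and y of each of wheel0, wheel1, wheel2, wheel3, wheel4 in the frame of crate below 0 m and (x of glue in the frame of crate below 0 m or y of glue in the frame of crate above 0 m) and (x of nail_tin in the frame of crate below 0 m or y of nail_tin in the frame of crate above 0 m) and (x of dowel_jar in the frame of crate below 0 m or y of dowel_jar in the frame of crate above 0 m)) or (x of each of wheel0, wheel1, wheel2, wheel3, wheel4 in the frame of crate above 0 m and y of each of wheel0, wheel1, wheel2, wheel3, wheel4 in the frame of crate above 0 m and (x of glue in the frame of crate below 0 m or y of glue in the frame of crate below 0 m) and (x of nail_tin in the frame of crate below 0 m or y of nail_tin in the frame of crate below 0 m) and (x of dowel_jar in the frame of crate below 0 m or y of dowel_jar in the frame of crate below 0 m))) and angle between tray's own z axis and vertical below 0.06 rad and height (world z) of tray below 0.008 m and horizontal distance between tray and crate above 0.15 m and angle between crate's own z axis and vertical below 0.05 rad and height (world z) of crate below 0.006 m); the robot touches nothing.
It fails at once if a supply is knocked over (angle between any of glue, nail_tin, dowel_jar's own z axis and vertical above 0.8 rad).
It fails at once if a tool or offcut lying about is disturbed (moved more than 30 mm) (distance of any of hammer, offcut, tape from where it was at the start of the episode above 0.03 m).
Of glue, nail_tin, dowel_jar only 1 to 3 are there at a start; the rules pass over those that are not, and their reading is None.
Of wheel0, wheel1, wheel2, wheel3, wheel4 only 3 to 5 are there at a start; the rules pass over those that are not, and their reading is None.
At some moment in a run one of crate may be knocked a few centimetres aside while the robot is not near it.
It also fails if it takes over 210 s, if anything falls off the work surface, if the arm or the gripper's body presses on something with over 40 N, if the wrist force passes 120 N, or if a joint passes its speed limit or range.

ROBOT

A 7-joint arm with a two-finger parallel gripper is mounted at the origin on the work surface. World frame = base frame: x ahead of the robot, y to its left, z up, the work surface at z = 0. Lengths are in mm, angles in rad, forces in N, time in s.
With the tool pointing down it reaches from about 400 to 900 mm from the base axis. Payload 5.6 kg.
Tool frame: the origin (TCP) lies midway between the tips of the shut fingers; the grasp point (between the pads) lies 19 mm behind it; x points along the fingers, y is the direction in which the jaws open and shut, and the axes are right-handed (so a half turn about x gives the same grasp; the last joint's range is limited). The gripper opens to 92 mm and grips with 3 to 60 N. Pads are 20 mm wide; open, the fingers measure 128 mm over their backs; the gripper's body (75 mm by 189 mm) begins 69 mm behind the grasp point.
Start: joints at [1.283, 0.468, -0.012, 1.603, 0.006, 1.071, -0.056], TCP at [157.493, -630.639, 214.592] pointing down, gripper open.
Joint ranges: [-2.53, 2.53], [-0.31, 2.02], [-1.57, 1.55], [0.28, 2.44], [-1.29, 4.43], [0.15, 1.84], [-2.92, 2.92]. Speed limits (rad/s): [2.57, 2.57, 3.14, 3.14, 3.14, 3.14, 3.14].

INTERFACE

Orientations are given as a rotation vector (axis times angle).
In Python, from cell import robot, grip, kin, viewer gives the robot as it stands. Calls block until the motion is done:
- robot.movep(position, orientation): joint-space move of the TCP to a pose.
- robot.servo_line(position, feed=150, rotation=None): straight line of the TCP; rotation=None keeps the orientation; feed is the mean speed in mm/s.
- robot.goto_joints(angles): joint-space move.
- grip(opening, newtons=None): opening from 0.0 (shut) to 1.0 (fully open); newtons is the grip in N (None keeps the last); returns when the fingers have stopped.
- robot.hold(seconds).
- kin.ik(position, orientation): joint angles nearest the present ones, or None.
- robot.observe(): the state.
- viewer.read_camera(name): name is "side" or "top" or "wrist"; returns the picture (400x640x3 uint8, red, green, blue); there is no depth.
- viewer.camera_info(name): a dict with "camera_matrix" (3x3 intrinsics, pixels), "k1" (the pictures are not rectified: a ray, as slopes to the right and down, at radius r is drawn at 1 + k1 r^2 times it, then the intrinsics apply), "R" (3x3) and "t" (3): a world point X has camera coordinates R X + t. Camera axes: x right, y down, z forward; pixel columns grow to the right and rows downward; lengths in mm; the calibration is good to about 2 mm. A picture is of the moment at which its call begins: read the wrist's pose just before it. camera_info takes no time and is no camera call; for the wrist camera it gives the pose at the moment of the call.
A pose or a line that the arm cannot do raises robot.IKError and nothing moves.
- robot.job_done(): hands the job in, once; it reports no verdict.
Trained networks look in the newest picture that a camera, given by its name, has taken for a name from the list of things; names that differ only in an ending like _2 or _b are one class to them, and where a whole thing is asked for, a point or a joint stands for the part that bears it (a point fixed in the world has none). Each returns a list of dicts, best first, with "confidence" (0 to 1); they miss things now and then, are a little off and sometimes report something else, mostly with a low value. They report only what shows in the picture. A call takes as long as a camera call. They do not tell look-alikes from the thing itself.
- viewer.silhouettes(name, camera): "mask" (400x640 bool, what is visible of it).
- viewer.pinpoint(name, camera): "at" ([x, y, z] in mm, in the coordinates of the camera as it stood for that picture, good to about 4 mm: a listed point, or the origin of a listed thing).
The state is a dict: "t": time; "joints": joint angles; "joint_velocities": joint speeds; "joint_torque": joint torques, N m; "tcp_pos": TCP position; "tcp_rot": TCP orientation; "contact_force": force on the tool from outside, world axes, zero at the start; "wrist_torque": the same for the moment, N m; "grip_width": opening from 0.0 (shut) to 1.0 (fully open).
Only numpy, scipy, OpenCV 4.12 (cv2) and the standard library are available. Lean on these libraries where they do the work, as an engineer would, in place of code of your own. Each camera call takes 0.05 s, during which the arm holds its last target.

## Working session

There is one attempt and no reset: what is moved stays moved. The work goes in short steps, each a Python script; the robot and the scene stay as the last script left them, time stands still between calls to the robot, and variables do not carry over. Pictures are saved under pics/ and viewed, and the job is handed in when it is done.

```bash
ls; mkdir -p pics
python3 - <<'E'
from cell import robot, grip, kin, viewer
import cv2, json
for c in ("top","side","wrist"):
    im=viewer.read_camera(c); cv2.imwrite(f"pics/a_{c}.png",im[:,:,::-1])
    print(c,viewer.camera_info(c))
print(robot.observe())
E
```

```text
pics
top {'camera_matrix': array([[487.44797204,   0.        , 313.1792216 ],
       [  0.        , 487.44797204, 204.97120541],
       [  0.        ,   0.        ,   1.        ]]), 'k1': -0.08178056000144865, 'R': array([[ 0.00888407, -0.99966039, -0.02449834],
       [-0.98430655, -0.00442436, -0.17641156],
       [ 0.17624326,  0.02568113, -0.98401158]]), 't': array([  28.03906858,  552.38426654, 1272.12947503])}
side {'camera_matrix': array([[463.66047871,   0.        , 317.81498416],
       [  0.        , 463.66047871, 205.77021554],
       [  0.        ,   0.        ,   1.        ]]), 'k1': -0.06933868671175071, 'R': array([[-0.93012029, -0.36699689,  0.01376702],
       [-0.28109138,  0.68727436, -0.66980713],
       [ 0.23635541, -0.62687099, -0.74240749]]), 't': array([ 490.98927398,  178.9205887 , 1066.26677149])}
wrist {'camera_matrix': array([[338.40604495,   0.        , 326.2561668 ],
       [  0.        , 338.40604495, 201.95450634],
       [  0.        ,   0.        ,   1.        ]]), 'k1': -0.058980914378009425, 'R': array([[ 0.24151412, -0.97039584, -0.0016882 ],
       [-0.92863945, -0.23162585,  0.28978997],
       [-0.28160202, -0.06842064, -0.95708877]]), 't': array([-648.66763084,  -32.2229981 ,  393.51617013])}
{'t': 0.15, 'joints': array([ 1.28302486,  0.46819926, -0.01158928,  1.60339116,  0.00602742,
        1.07142153, -0.05630926]), 'joint_velocities': array([-0.00122236, -0.00385604,  0.00069163, -0.00379982, -0.00134539,
        0.00034675, -0.00037146]), 'joint_torque': array([ 1.98069406e-04, -5.20953012e+01, -1.30801537e-02, -2.43976235e+01,
       -5.67586964e-02,  1.53019518e-02,  9.26842176e-05]), 'tcp_pos': array([ 157.33114321, -630.21041877,  213.85202352]), 'tcp_rot': array([ 2.09162516,  0.2586575 , -2.09226296]), 'contact_force': array([-0.11155373,  0.37112934,  0.45987246]), 'wrist_torque': array([-0.00253171, -0.05954014, -0.01788881]), 'grip_width': 1.0008101918922996}
```

View pics/a_top.png

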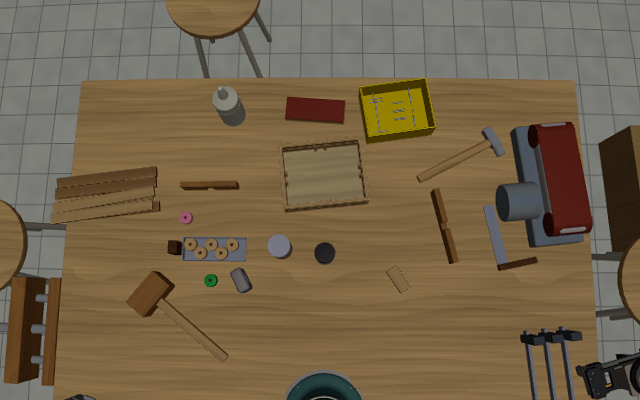

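View pics/a_side.png

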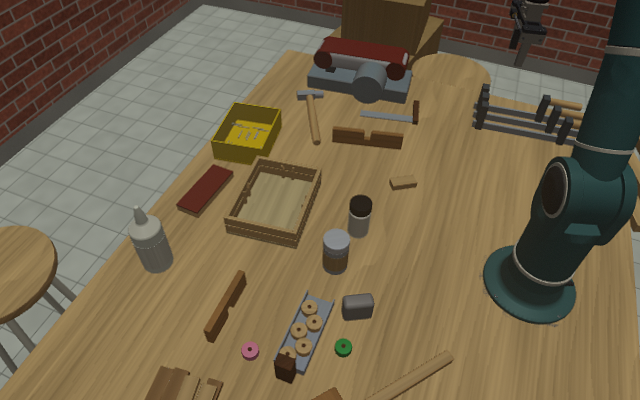

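View pics/a_wrist.png

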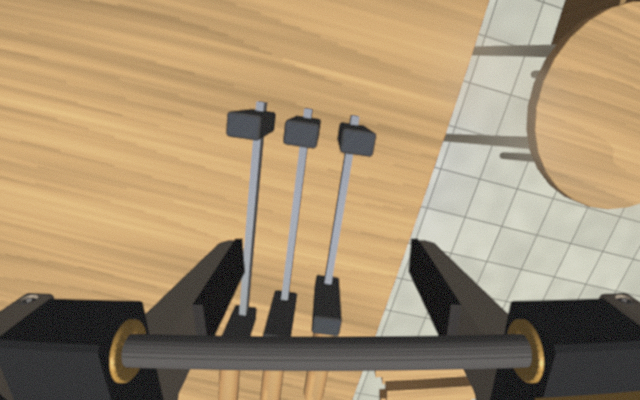

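```bash
cat > h.py <<'E'
from cell import robot, grip, kin, viewer
import numpy as np, cv2
from scipy.spatial.transform import Rotation as Rn
def tow(info,p):
    return info["R"].T@(np.asarray(p)-info["t"])
def proj(info,X):
    c=info["R"]@np.asarray(X,float)+info["t"]; s=c[:2]/c[2]; s=s*(1+info["k1"]*(s@s))
    K=info["camera_matrix"]; return K[:2,:2]@s+K[:2,2]
def ray(info,uv,z):
    K=info["camera_matrix"]; d=(np.asarray(uv,float)-K[:2,2])/K[0,0]; s=d.copy()
    for _ in range(20): s=d/(1+info["k1"]*(s@s))
    D=info["R"].T@np.array([s[0],s[1],1]); C=-info["R"].T@info["t"]
    return C+D*(z-C[2])/D[2]
def snap(c,f=None):
    info=viewer.camera_info(c); im=viewer.read_camera(c)
    if f: cv2.imwrite("pics/"+f,im[:,:,::-1])
    return info,im
# tool down: x_tool = -z ; y_tool at yaw phi (jaw direction in world)
def down(phi,pitch=0):
    x=np.array([0,0,-1.]); y=np.array([np.cos(phi),np.sin(phi),0]); z=np.cross(x,y)
    return Rn.from_matrix(np.c_[x,y,z])
E
python3 - <<'E'
from h import *
for c in ("top","side"):
    info,im=snap(c)
    for n in ["long_board","short_board","crate","tray","tray_handle","wheel0","glue","nail_tin","dowel_jar","offcut","hammer","tape"]:
        for d in viewer.pinpoint(n,c):
            w=tow(info,d["at"]); print(c,n,round(d["confidence"],2),w.round(0),proj(info,w).round(0))
print(robot.observe()["t"])
im=cv2.imread("pics/a_top.png"); s=cv2.imread("pics/a_side.png")
a=cv2.resize(im[70:140,190:300],None,fx=3.5,fy=3.5,interpolation=2)
b=cv2.resize(s[190:290,100:200],None,fx=4,fy=4,interpolation=2)
c=np.zeros((400,800,3),np.uint8); c[:a.shape[0],:a.shape[1]]=a; c[:400,390:790]=b
cv2.imwrite("pics/b.png",c)
a=cv2.resize(im[170:300,160:345],None,fx=4.2,fy=4.2,interpolation=2)
cv2.imwrite("pics/b2.png",a)
E
```

```text
top long_board 0.78 [ 496. -324.   -3.] [441. 229.]
top short_board 0.89 [610. 319.   1.] [213. 188.]
top crate 0.82 [645.   6.   1.] [323. 176.]
top crate 0.65 [436. 412.  51.] [172. 247.]
top tray 0.47 [421.  -2.  -2.] [325. 255.]
top tray_handle 0.97 [436. 413.  54.] [172. 246.]
top tray_handle 0.51 [447. 260.   0.] [231. 245.]
top wheel0 0.65 [523. 392.   0.] [186. 217.]
top wheel0 0.58 [342. 312.  -1.] [212. 282.]
top wheel0 0.57 [426. 344.   2.] [201. 252.]
top wheel0 0.54 [449. 317.   3.] [211. 244.]
top wheel0 0.51 [423. 284.   1.] [223. 253.]
top wheel0 0.48 [446. 258.   3.] [232. 245.]
top glue 0.67 [611. 323.   3.] [212. 187.]
top nail_tin 0.91 [438. 122.  -0.] [281. 248.]
top dowel_jar 0.95 [420.   1.  -1.] [324. 255.]
top offcut 0.68 [ 352. -198.   -1.] [397. 280.]
top hammer 0.82 [ 698. -378.   -1.] [457. 159.]
top tape 0.61 [345. 225.   1.] [243. 282.]
side long_board 0.93 [ 502. -328.    0.] [366. 143.]
side long_board 0.15 [ 696. -377.    1.] [312. 119.]
side short_board 0.57 [610. 325.  -0.] [228. 312.]
side tray 0.73 [437. 312.  -0.] [304. 334.]
side tray 0.28 [ 358. -194.    2.] [401. 185.]
side tray_handle 0.72 [438. 408.  51.] [283. 364.]
side wheel0 0.78 [449. 313.   1.] [298. 332.]
side wheel0 0.71 [422. 288.   1.] [314. 326.]
side wheel0 0.7 [522. 394.  -4.] [250. 354.]
side wheel0 0.69 [448. 258.   3.] [309. 311.]
side wheel0 0.67 [349. 315.  -0.] [342. 350.]
side wheel0 0.64 [449. 375.   3.] [286. 357.]
side wheel0 0.52 [422. 346.   0.] [304. 350.]
side glue 0.47 [439. 409.  48.] [283. 365.]
side glue 0.31 [643.   7.   1.] [276. 207.]
side nail_tin 0.98 [439. 120.   3.] [334. 263.]
side nail_tin 0.61 [431. 216.   2.] [323. 298.]
side dowel_jar 0.42 [611. 326.  -2.] [228. 312.]
side dowel_jar 0.34 [423. 344.   1.] [304. 349.]
side offcut 0.56 [ 355. -194.    2.] [402. 185.]
side hammer 0.72 [ 695. -377.    1.] [312. 119.]
side tape 0.93 [346. 225.   5.] [358. 313.]
1.45
```

View pics/b.png

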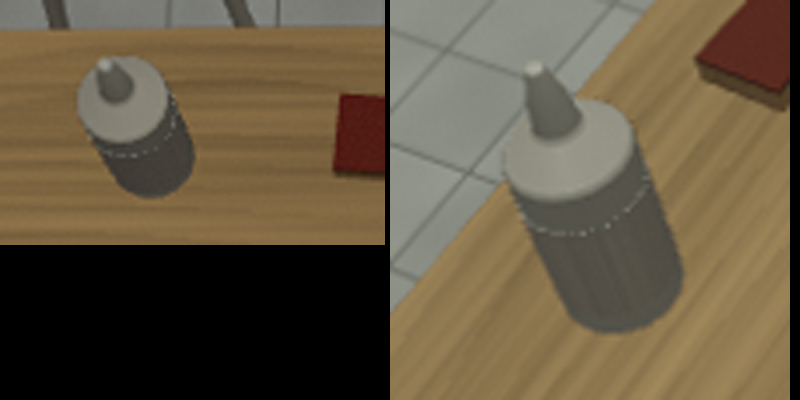

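View pics/b2.png

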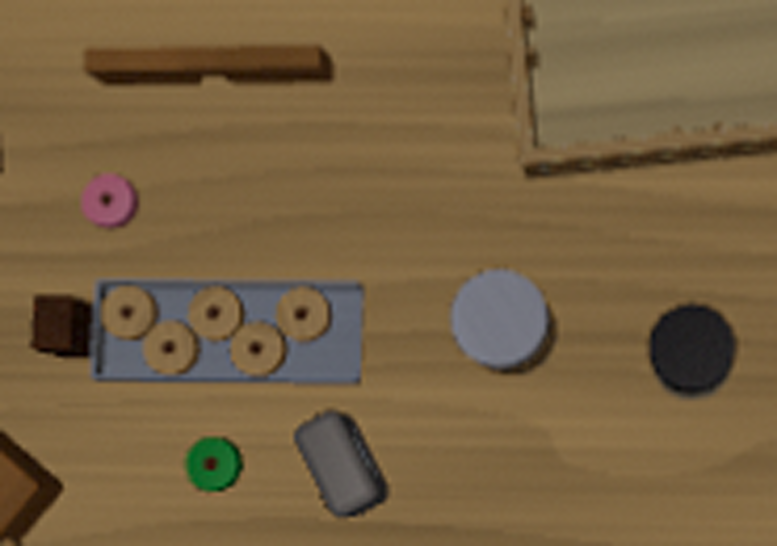

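Run:
```python
from h import *
from scipy.optimize import least_squares
T=viewer.camera_info("top");S=viewer.camera_info("side")
def tri(a,b):
    r=least_squares(lambda X:np.r_[proj(T,X)-a,proj(S,X)-b],[800,250,50]);return r.x.round(0),abs(r.fun).max().round(1)
C=lambda u,v:(190+u/3.5,70+v/3.5); D=lambda u,v:(100+(u-390)/4,190+v/4)
print("tip",tri(C(102,65),D(534,68)))
print("cone base",tri(C(117,90),D(553,125)))
print("base",ray(T,C(155,160),0),ray(S,D(628,295),0))
print("w",ray(T,C(116,160),0),ray(T,C(194,160),0), ray(S,D(575,295),0),ray(S,D(683,280),0))
print("top ring", tri(C(123,98),D(568,150)))
```

```text
tip (array([828., 271., 194.]), np.float64(0.2))
cone base (array([830., 270., 146.]), np.float64(0.9))
base [826.32742124 267.18984751   0.        ] [822.16977758 275.7102717    0.        ]
w [826.52129328 300.27073475   0.        ] [826.15856649 234.21244671   0.        ] [851.47835973 287.8664192    0.        ] [797.86645083 253.91843418   0.        ]
top ring (array([830., 269., 124.]), np.float64(0.0))
```

```bash
cat >> h.py <<'E'
def box(L,W,H,x0=0,y0=0,z0=0):
    return np.array([[x0+a*L/2,y0+b*W/2,z0+c*H] for a in(-1,1) for b in (-1,1) for c in (0,1)])
def poly(info,pts,pose,S=8):
    x,y,q=pose[:3]; z=pose[3] if len(pose)>3 else 0
    R=Rn.from_euler("z",q).as_matrix(); P=pts@R.T+[x,y,z]
    uv=np.array([proj(info,p) for p in P]).astype(np.float32)
    return cv2.convexHull(uv)[:,0]
def fit(views,pts,p0,z=0):
    # views: list of (info, boolmask). soft xor cost
    from scipy.optimize import minimize
    G=[]
    for info,m in views:
        G.append((info,cv2.resize(m.astype(np.uint8)*255,None,fx=3,fy=3,interpolation=cv2.INTER_LINEAR)>127))
    def cost(p):
        c=0
        for info,m in G:
            h=poly(info,pts,[p[0],p[1],p[2]/200,z])
            h=(h+0.5)*3-0.5
            r=np.zeros(m.shape,np.uint8); cv2.fillConvexPoly(r,np.round(h*16).astype(np.int32),255,cv2.LINE_AA,4)
            c+=np.abs(r/255.-m).sum()/m.sum()
        return c
    best=None
    for _ in range(2):
        p=np.array([p0[0],p0[1],p0[2]*200]) if best is None else best.x
        s=np.array([p,p+[8,0,0],p+[0,8,0],p+[0,0,10]])
        best=minimize(cost,p,method="Nelder-Mead",options=dict(initial_simplex=s,xatol=.05,fatol=1e-5))
    return np.r_[best.x[:2],best.x[2]/200],best.fun
def mask(name,c,near=None,info=None):
    ds=viewer.silhouettes(name,c)
    if near is not None:
        def dist(d):
            v,u=np.nonzero(d["mask"]); return np.hypot(u.mean()-near[0],v.mean()-near[1]) if len(u) else 1e9
        ds=[d for d in ds if dist(d)<40]
    return ds[0]["mask"] if ds else None
E
python3 - <<'E'
from h import *
guess={"long_board":(500,-326,np.radians(100),box(207,15,50)),"short_board":(610,322,np.pi/2,box(157,15,50)),"crate":(645,6,0,box(183,233,60)),
 "nail_tin":(438,121,0,None),"dowel_jar":(420,1,0,None),"tray":(437,312,-np.pi/2,None)}
t=np.linspace(0,2*np.pi,24,endpoint=False)
cyl=lambda r,h:np.array([[r*np.cos(a),r*np.sin(a),z] for a in t for z in (0,h)])
M={}
for c in("top","side"):
    info,im=snap(c); vis=im[:,:,::-1].copy()
    for n,g in guess.items():
        near=proj(info,[g[0],g[1],25]); m=mask(n,c,near)
        if m is None: print(c,n,"miss"); continue
        M.setdefault(n,[]).append((info,m)); 
        cv2.drawContours(vis,cv2.findContours(m.astype(np.uint8),0,1)[0],-1,(0,0,255),1)
    cv2.imwrite(f"pics/m_{c}.png",vis)
import pickle; pickle.dump(M,open("M.pkl","wb"))
for n,g in guess.items():
    if n=="tray" or n not in M: continue
    pts=g[3] if g[3] is not None else cyl(30,100) if n=="nail_tin" else cyl(27,105)
    for vs in [[v] for v in M[n]]+[M[n]]:
        p,f=fit(vs,pts,g[:3]); print(n,p.round(3),round(f,3))
E
```

```text
long_board [ 593.433 -367.072    2.229] 1.44
long_board [ 558.833 -410.451    1.83 ] 1.101
long_board [ 555.261 -353.41     2.18 ] 2.606
short_board [610.725 323.489   1.593] 0.136
short_board [611.271 324.398   1.583] 0.089
short_board [610.841 324.714   1.59 ] 0.234
crate [6.43001e+02 5.29000e+00 1.09000e-01] 0.053
crate [6.44896e+02 6.11800e+00 1.20000e-01] 0.019
crate [6.44953e+02 5.81500e+00 1.18000e-01] 0.073
nail_tin [4.38546e+02 1.18613e+02 4.50000e-02] 0.057
nail_tin [4.39281e+02 1.20474e+02 5.90000e-02] 0.044
nail_tin [4.39389e+02 1.19397e+02 5.30000e-02] 0.111
dowel_jar [4.20879e+02 1.99000e-01 4.30000e-02] 0.096
dowel_jar [4.21453e+02 1.06800e+00 6.40000e-02] 0.072
dowel_jar [4.21369e+02 1.10000e-01 5.30000e-02] 0.171
```

View pics/m_top.png

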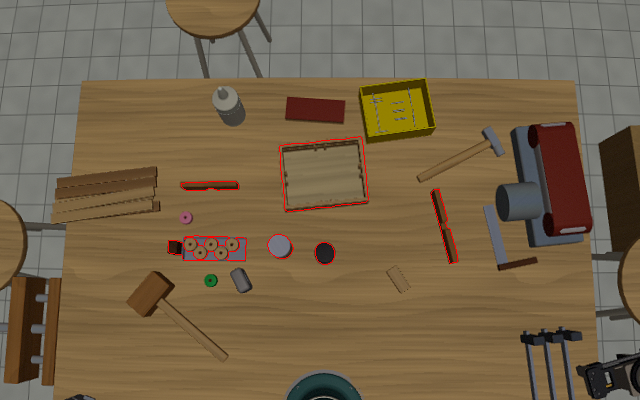

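View pics/m_side.png

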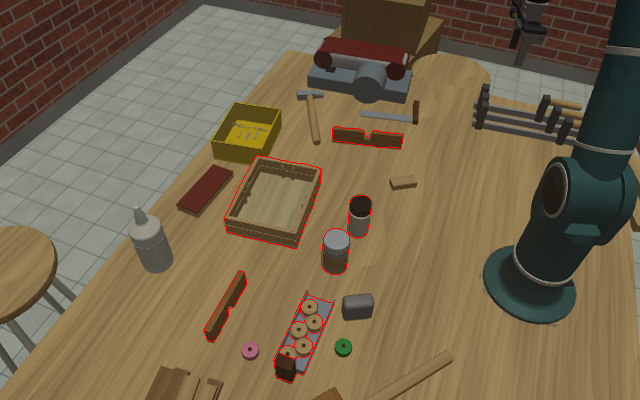

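Run:
```python
from h import *
import pickle
M=pickle.load(open("M.pkl","rb"))
for vs in [[v] for v in M["long_board"]]+[M["long_board"]]:
    p,f=fit(vs,box(207,15,50),(500,-326,1.3)); print(p.round(3),round(f,3))
m=M["tray"][0][1].astype(np.uint8); 
info=M["tray"][0][0]
cs=cv2.findContours(m,0,1)[0]
for c in cs: print(cv2.minAreaRect(c))
pts=np.r_[box(178,66,22,6,0,0)]
def test(name,x,y,z,phi):
    for p in (phi,phi+np.pi):
        q=kin.ik([x,y,z],down(p).as_rotvec()); print(name,round(p,2),None if q is None else np.round(q,2))
p=p
test("short+",611,323+45,14,0.02); test("short-",611,323-45,14,0.02)
for s in(1,-1):
  for r in (1,-1):
    psi=p[2]+r*np.pi/2
    test(f"place {s}{r}",p[0]+s*45*np.cos(psi),p[1]+s*45*np.sin(psi),16,psi+np.pi/2)
  test(f"long{s}",p[0]+s*40*np.cos(p[2]),p[1]+s*40*np.sin(p[2]),14,p[2]+np.pi/2)
  test(f"crate{s}",645+s*40*np.cos(.118+np.pi/2),6+s*40*np.sin(.118+np.pi/2),22,.118)
test("tray",437,410,33,np.pi/2);test("tray",437,410,33,0)
```

```text
[ 432.89  -326.103    1.891] 1.472
[ 466.115 -431.966    1.749] 1.107
[ 491.276 -380.604    1.983] 2.61
((191.94430541992188, 253.551025390625), (53.0562744140625, 16.89096450805664), 16.557071685791016)
((235.69692993164062, 248.54647827148438), (19.955699920654297, 24.01335906982422), 3.814074993133545)
((206.38955688476562, 240.70306396484375), (45.00773239135742, 10.821155548095703), 1.9749339818954468)
short+ 0.02 [-0.12  0.95 -0.76  1.5   0.74  0.99 -1.07]
short+ 3.16 [ 0.1   1.31 -1.34  1.49  1.29  1.37  1.84]
short- 0.02 [ 0.09  0.96 -0.87  1.62  0.85  0.99 -1.05]
short- 3.16 [ 0.27  1.28 -1.34  1.61  1.28  1.34  1.89]
place 11 5.13 [ 0.76  0.65 -0.12  1.84  0.12  0.66 -0.58]
place 11 8.27 [ 1.5   1.22 -1.34  1.79  1.27  1.28  1.78]
place 1-1 1.98 [ 1.32  1.26 -1.34  1.68  1.27  1.32  1.7 ]
place 1-1 5.13 [ 0.64  0.71 -0.13  1.72  0.13  0.72 -0.72]
long1 3.55 [ 0.45  0.63  0.16  1.89 -0.16  0.63 -2.03]
long1 6.7 [ 0.88  0.68 -0.4   1.86  0.4   0.68  0.65]
crate1 0.12 [ 0.28  0.78 -0.57  1.71  0.55  0.82 -0.43]
crate1 3.26 [-0.91  1.22  1.33  1.79 -1.26  1.27 -2.24]
place -11 5.13 [ 0.64  0.71 -0.13  1.72  0.13  0.72 -0.72]
place -11 8.27 [ 1.32  1.26 -1.34  1.68  1.27  1.32  1.7 ]
place -1-1 1.98 [ 1.5   1.22 -1.34  1.79  1.27  1.28  1.78]
place -1-1 5.13 [ 0.76  0.65 -0.12  1.84  0.12  0.66 -0.58]
long-1 3.55 [ 0.51  0.72  0.18  1.71 -0.18  0.73 -1.95]
long-1 6.7 [ 0.9   0.76 -0.38  1.68  0.37  0.77  0.76]
crate-1 0.12 [ 0.41  0.8  -0.6   1.68  0.57  0.84 -0.31]
crate-1 3.26 [-0.78  1.22  1.33  1.77 -1.26  1.28 -2.12]
tray 1.57 [ 0.02  1.18 -1.34  1.79  1.22  1.28 -0.1 ]
tray 4.71 [-0.55  0.65 -0.34  1.83  0.31  0.72 -2.64]
tray 0 [-0.17  0.84 -0.9   1.8   0.83  0.92 -1.45]
tray 3.14 [ 0.02  1.18 -1.34  1.79  1.22  1.28  1.47]
```

Run:
```python
from h import *
import pickle
M=pickle.load(open("M.pkl","rb"))
for info,m in M["long_board"]:
    v,u=np.nonzero(m); print(m.sum(),u.min(),u.max(),v.min(),v.max()); print(poly(info,box(207,15,50),(500,-326,1.3)).round(0).tolist())
info=M["long_board"][0][0]
print(ray(info,(434,190),50),ray(info,(456,262),50))
```

```text
752 430 457 189 263
[[484.0, 232.0], [483.0, 238.0], [477.0, 240.0], [405.0, 220.0], [406.0, 215.0], [409.0, 212.0]]
1074 332 403 126 148
[[388.0, 115.0], [386.0, 128.0], [349.0, 163.0], [345.0, 161.0], [346.0, 148.0], [384.0, 113.0]]
[ 594.97135183 -296.91721844   50.        ] [ 399.85813322 -349.22766432   50.        ]
```

Run:
```python
from h import *
import pickle
M=pickle.load(open("M.pkl","rb"))
for vs in [[v] for v in M["long_board"]]+[M["long_board"]]:
    p,f=fit(vs,box(207,15,50),(500,-326,.26)); print(p.round(3),round(f,3))
def test(name,x,y,z,phi):
    for p in (phi,phi+np.pi):
        q=kin.ik([x,y,z],down(p).as_rotvec()); print(name,round(p,2),None if q is None else np.round(q,2))
for s in(1,-1):
  for r in (1,):
    psi=p[2]+r*np.pi/2
    test(f"place {s}{r}",p[0]+s*45*np.cos(psi),p[1]+s*45*np.sin(psi),16,psi+np.pi/2)
  test(f"long{s}",p[0]+s*40*np.cos(p[2]),p[1]+s*40*np.sin(p[2]),14,p[2]+np.pi/2)
```

```text
[ 5.00118e+02 -3.26765e+02  2.33000e-01] 0.106
[ 5.01177e+02 -3.26247e+02  2.05000e-01] 0.128
[ 5.00703e+02 -3.26577e+02  2.34000e-01] 0.241
place 11 3.38 [ 0.34  0.61  0.16  1.94 -0.16  0.61 -2.31]
place 11 6.52 [ 0.8   0.66 -0.43  1.91  0.43  0.67  0.34]
long1 1.8 [ 0.94  0.8  -0.65  1.75  0.63  0.82  1.79]
long1 4.95 [ 0.57  0.69 -0.13  1.77  0.13  0.69 -0.96]
place -11 3.38 [ 0.42  0.69  0.2   1.78 -0.2   0.7  -2.17]
place -11 6.52 [ 0.83  0.72 -0.35  1.75  0.34  0.73  0.54]
long-1 1.8 [ 1.06  0.73 -0.64  1.89  0.63  0.74  1.86]
long-1 4.95 [ 0.66  0.62 -0.12  1.91  0.12  0.62 -0.87]
```

Run:
```python
from h import *
robot.movep([611,278,220],down(0.02).as_rotvec())
info,im=snap("wrist","w1.png")
m=mask("short_board","wrist")
print(m.sum() if m is not None else None)
if m is not None: print(fit([(info,m)],box(157,15,50),(611,324,1.59)))
o=robot.observe(); print(o["t"],o["tcp_pos"])
```

```text
None
5.7833 [611.30742025 277.36110948 219.9183768 ]
```

View pics/w1.png

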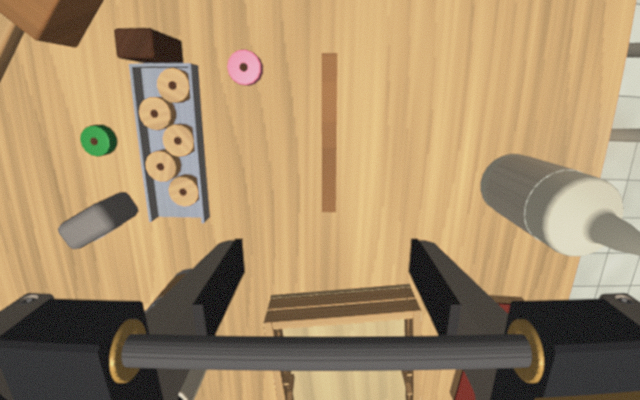

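Run:
```python
from h import *
info,im=snap("wrist")
m=mask("short_board","wrist"); print(m is not None and fit([(info,m)],box(157,15,50),(611,324,1.59)))
print(poly(info,box(157,15,50),(611,324.5,1.585)).round(0).tolist())
for uv in [(322,53),(336,53),(322,212),(336,212)]: print(ray(info,uv,50).round(1))
print("tray corners");
for uv in [(151,221),(209,220),(131,64),(197,64)]: print(ray(info,uv,22).round(1))
for uv in [(116,28),(152,28),(118,60),(155,60)]: print(ray(info,uv,70).round(1))
for uv in [(163,218),(155,218),(205,218)]: print(ray(info,uv,3).round(1))
cv2.imwrite("pics/w2.png",cv2.resize(im[20:240,100:370,::-1],None,fx=2.7,fy=2.7,interpolation=2))
```

```text
(array([613.6972139 , 324.88360771,   1.58541703]), np.float64(0.05680410654827969))
[[335.0, 53.0], [333.0, 212.0], [319.0, 212.0], [319.0, 53.0]]
[605.4 402.9  50. ]
[618.5 403.1  50. ]
[607.7 245.7  50. ]
[622.6 246.   50. ]
tray corners
[406.1 221.2  22. ]
[475.8 224.   22. ]
[405.8 395.   22. ]
[476.2 394.7  22. ]
[422.  421.2  70. ]
[455.2 420.6  70. ]
[420.5 394.1  70. ]
[455.3 393.7  70. ]
[411.4 218.4   3. ]
[401.2 218.1   3. ]
[464.2 219.5   3. ]
```

View pics/w2.png

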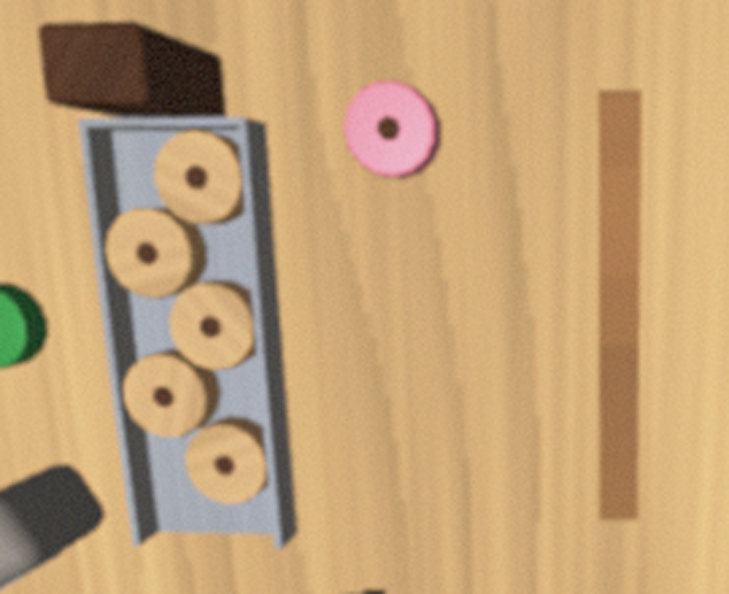

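Run:
```python
from h import *
r=down(0.015).as_rotvec()
robot.movep([613,280,120],r)
robot.servo_line([613,280,15],feed=120)
print(robot.observe()["contact_force"])
print(grip(0.0,25)); o=robot.observe(); print(o["grip_width"]*92,o["tcp_pos"],o["contact_force"])
robot.servo_line([613,280,150],feed=150)
o=robot.observe(); print(o["grip_width"]*92,o["tcp_pos"],o["contact_force"],o["t"])
snap("wrist","w3.png"); snap("side","s3.png")
```

```text
[-0.77388647  0.07384533  0.86239304]
False
14.680631597982496 [613.03858403 280.01024696  15.00162756] [ 0.31468562  0.90802749 -0.70733179]
14.962927364671478 [612.50825844 279.40468625 148.83971094] [-0.35115943 -0.70106433 -0.29416706] 9.5833
```

View pics/w3.png

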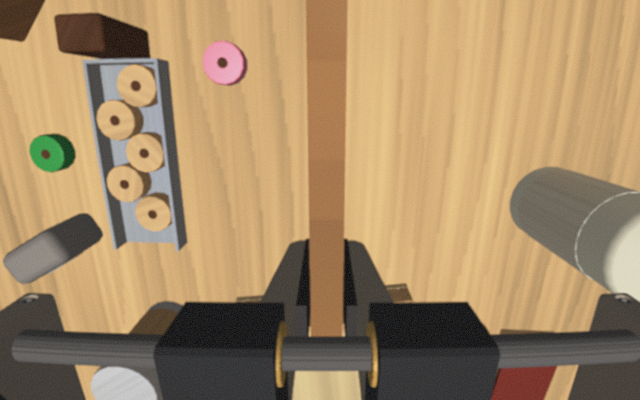

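View pics/s3.png

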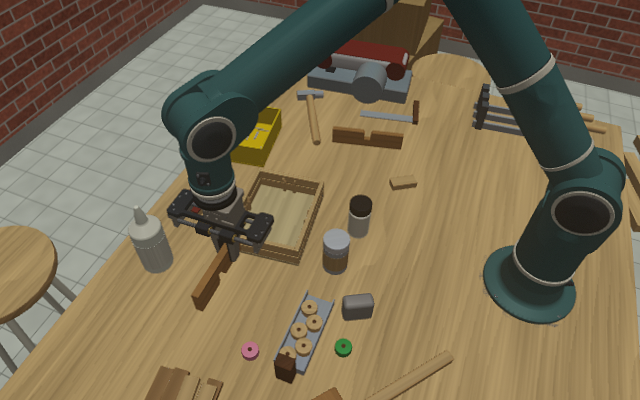

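```bash
cat >> h.py <<'E'
def place_pose(c,yaw,s=-1,d=44.8):
    psi=yaw+np.pi/2
    return np.array([c[0]+s*d*np.cos(psi),c[1]+s*d*np.sin(psi)]), psi-np.pi/2
E
python3 - <<'E'
from h import *
xy,phi=place_pose((500.7,-326.6),0.233)
print(xy,phi)
# look first from beside: shifted so long board is visible
r=down(phi).as_rotvec()
robot.movep([xy[0],xy[1]-60,200],r)
info,im=snap("wrist","w4.png")
m=mask("long_board","wrist")
print(m is not None and fit([(info,m)],box(207,15,50),(500,-326,.233)))
for d in viewer.pinpoint("long_board","wrist"): print(d["confidence"],tow(info,d["at"]))
print(poly(info,box(207,15,50),(500.7,-326.6,.233)).round(0).tolist())
print(robot.observe()["t"])
E
```

```text
[ 511.04420766 -370.18941807] 0.2330000000000001
(array([ 5.01818365e+02, -3.25186428e+02,  2.24586247e-01]), np.float64(0.2742558440507968))
0.56 [ 500.06004644 -323.99945969    2.9692322 ]
[[455.0, 70.0], [453.0, 88.0], [436.0, 89.0], [239.0, 89.0], [226.0, 87.0], [225.0, 70.0]]
12.3833
```

View pics/w4.png

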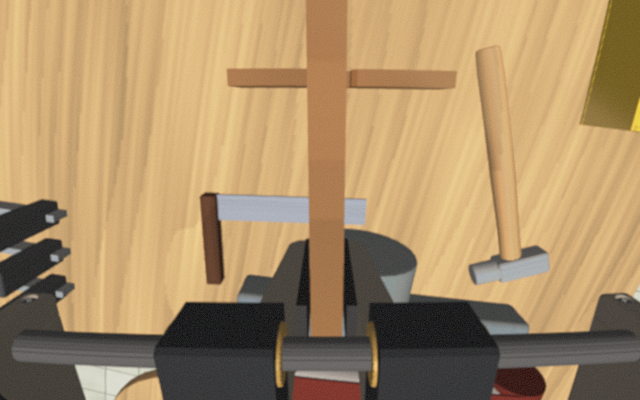

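Run:
```python
from h import *
xy,phi=place_pose((501.5,-325.8),0.227)
r=down(phi).as_rotvec()
robot.movep([*xy,110],r)
robot.servo_line([*xy,72],feed=100)
robot.hold(.2)
b=robot.observe()["contact_force"]; print("base",b)
for z in [64,58,52,46,40,34,28,22,18,16,15]:
    robot.servo_line([*xy,z],feed=40)
    o=robot.observe(); f=o["contact_force"]-b; print(z,f.round(1),o["tcp_pos"].round(1))
    if np.linalg.norm(f)>12: print("STOP"); break
snap("top","t5.png");snap("side","s5.png")
print(o["t"])
```

```text
base [ 0.40151669  0.71514276 -0.11527931]
64 [-0.2 -1.1 -0.3] [ 511.3 -369.4   63.6]
58 [-0.1 -1.2  0.4] [ 511.4 -369.4   57.6]
52 [-0.1 -0.5 -0.4] [ 511.4 -369.4   51.6]
46 [0.  0.1 0.4] [ 511.4 -369.3   45.6]
40 [ 0.  -0.9 -1.1] [ 511.4 -369.3   39.6]
34 [ 0.3 -1.9 -0.6] [ 511.4 -369.3   33.6]
28 [ 1.1 -0.2  0.3] [ 511.3 -369.3   27.6]
22 [ 0.3 -1.2 -0.2] [ 511.3 -369.4   21.6]
18 [-1.1 -0.3  0.4] [ 511.4 -369.4   17.7]
16 [-0.4 -0.5 -0.6] [ 511.5 -369.4   15.9]
15 [-0.1 -1.6 -0.4] [ 511.6 -369.4   15. ]
16.825
```

View pics/s5.png

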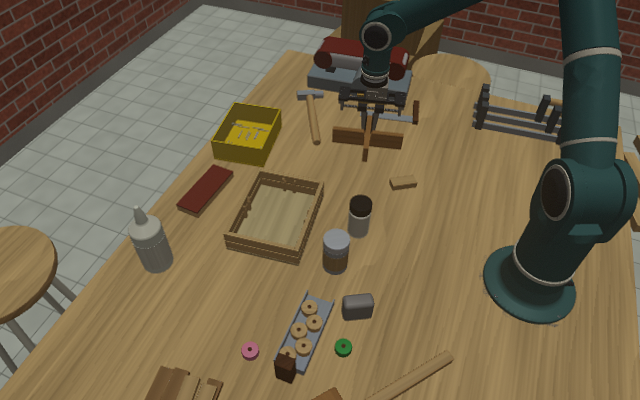

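Run:
```python
from h import *
o=robot.observe(); p=o["tcp_pos"]
grip(0.45); robot.servo_line([p[0],p[1],120],feed=150)
yaw=.227; phi=yaw-np.pi/2
g=np.array([501.5,-325.8])-40*np.array([np.cos(yaw),np.sin(yaw)])
robot.movep([*g,180],down(phi).as_rotvec())
info,im=snap("wrist","w6.png"); 
print(g,robot.observe()["t"])
m=mask("long_board","wrist"); print(m is not None and m.sum())
print(poly(info,box(207,15,50),(501.5,-325.8,.227)).round(0).tolist()); print(poly(info,box(157,15,50),(501.5,-325.8,.227+np.pi/2)).round(0).tolist())
i2,_=snap("top"); print(fit([(i2,mask("crate","top"))],box(183,233,60),(645,-10,.118)))
i2,_=snap("side"); print(fit([(i2,mask("crate","side"))],box(183,233,60),(645,-10,.118)))
```

```text
[ 462.5261622  -334.80222011] 19.6083
3643
[[337.0, 23.0], [335.0, 256.0], [319.0, 256.0], [318.0, 23.0]]
[[416.0, 142.0], [415.0, 158.0], [240.0, 158.0], [239.0, 141.0], [251.0, 136.0], [404.0, 136.0]]
(array([6.19936984e+02, 4.97951455e+01, 1.08181632e-01]), np.float64(0.042758626969159275))
(array([6.20184459e+02, 5.06094524e+01, 1.15425634e-01]), np.float64(0.015121143745796104))
```

View pics/w6.png

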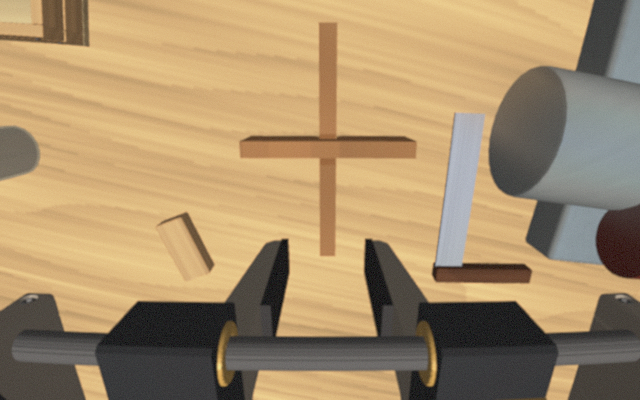

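```bash
python3 - <<'E'
from h import *
yaw=.227; phi=yaw-np.pi/2
g=np.array([501.5,-325.8])-40*np.array([np.cos(yaw),np.sin(yaw)])
robot.servo_line([*g,14],feed=150)
print(grip(0,50)); o=robot.observe(); print(o["grip_width"]*92,o["contact_force"])
robot.servo_line([*g,60],feed=60)
info,im=snap("wrist","w7.png"); snap("side","s7.png")
robot.servo_line([*g,170],feed=150)
o=robot.observe(); print(o["grip_width"]*92,o["contact_force"],o["t"])
E
python3 -c "
import cv2,numpy as np
a=cv2.imread('pics/w7.png');b=cv2.resize(cv2.imread('pics/s7.png')[60:200,280:480],None,fx=3,fy=3)
cv2.imwrite('pics/w7c.png',np.hstack([a[:400,160:360],b[:400]]))"
```

```text
False
14.456924283513532 [-0.25325954  0.07807804  3.98355763]
14.936339089128735 [ 0.06343068 -0.20987964 -1.7693156 ] 23.5333
```

View pics/w7c.png

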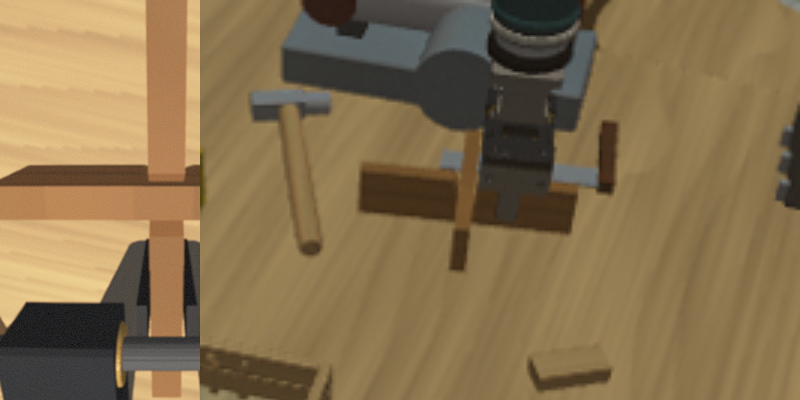

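Run:
```python
from h import *
c=np.array([620,50.2]); cy=.114; d=cy+np.pi/2
g=c-40*np.array([np.cos(d),np.sin(d)])
robot.movep([*g,170],down(cy).as_rotvec())
info,im=snap("wrist","w8.png")
o=robot.observe(); print(o["t"],o["tcp_pos"],g)
for n in ("top","side"):
    i2,_=snap(n,n+"8.png"); m=mask("crate",n); print(fit([(i2,m)],box(183,233,60),(620,50,.114)) if m is not None else None)
print(proj(info,[*c,220]),[proj(info,Rn.from_euler("z",cy).as_matrix()@[a,b,60]+[c[0],c[1],0]).round(0).tolist() for a in(-91.5,91.5) for b in (-116.5,116.5)])
```

```text
25.0083 [624.58345685   8.1743886  169.68433946] [624.55012946  10.45963863]
(array([6.18424431e+02, 5.04054227e+01, 1.19815097e-01]), np.float64(0.8266236676513414))
(array([6.20318908e+02, 5.09309164e+01, 1.12692273e-01]), np.float64(0.17273403910454121))
[325.30072912 212.68102078] [[229.0, 276.0], [204.0, -2.0], [424.0, 275.0], [447.0, -3.0]]
```

View pics/w8.png

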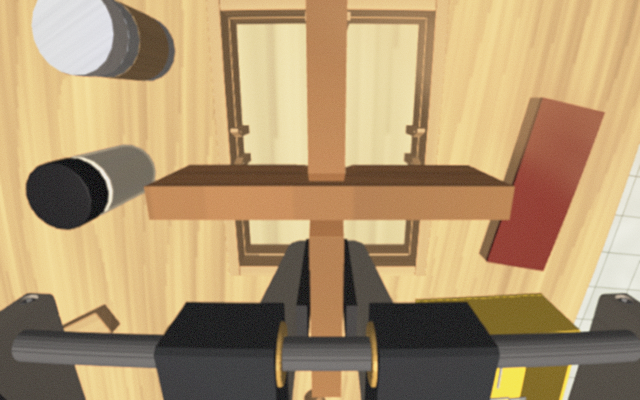

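View pics/side8.png

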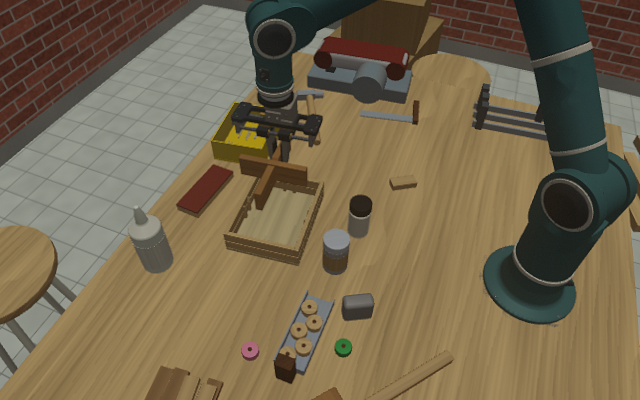

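Run:
```python
from h import *
info,im=snap("wrist"); o=robot.observe(); print(o["tcp_pos"])
c=np.array([620,50.5]); cy=.114
v=cv2.resize(im[:,:,::-1][0:300,130:530],None,fx=2,fy=2,interpolation=2)
R=Rn.from_euler("z",cy).as_matrix()
def L(a,b,col):
    q=[tuple(((proj(info,R@np.array(p)+[*c,0])-[130,0])*2).astype(int).tolist()) for p in(a,b)]
    cv2.line(v,*q,col,1)
for X,Y,z,col in((91.5,116.5,60,(0,0,255)),(81.5,106.5,60,(255,0,0)),(81.5,106.5,8,(0,255,0))):
    k=[(-X,-Y,z),(X,-Y,z),(X,Y,z),(-X,Y,z)]
    for i in range(4): L(k[i],k[(i+1)%4],col)
cv2.imwrite("pics/w9.png",v)
```

```text
[624.5954943    9.48984617 170.07802542]
```

View pics/w9.png

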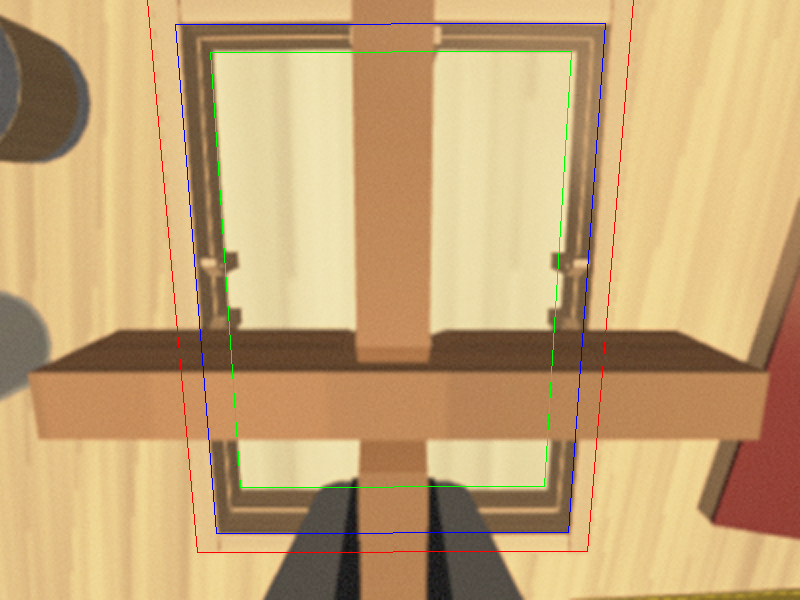

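Run:
```python
from h import *
info,im=snap("wrist"); o=robot.observe(); tp=o["tcp_pos"]; print(tp)
R=Rn.from_rotvec(o["tcp_rot"]).as_matrix(); cy=np.arctan2(R[1,1],R[0,1]); print("phi",cy, R[:,0].round(4))
d=cy+np.pi/2; 
v=cv2.resize(im[:,:,::-1][120:300,130:530],None,fx=2,fy=2,interpolation=2)
for off,col in((40,(0,0,255)),):
    c=tp[:2]+off*np.array([np.cos(d),np.sin(d)])
    for pts,q in((box(157,15,50),cy),):
        Rq=Rn.from_euler("z",q).as_matrix()
        P=[(proj(info,Rq@p+[*c,tp[2]-14])-[130,120])*2 for p in pts]
        for z in (0,1):
            K=[P[z],P[2+z],P[6+z],P[4+z]]
            cv2.polylines(v,[np.round(K).astype(np.int32)],True,col if z else (255,0,0),1)
        print([p.round(0).tolist() for p in P])
cv2.imwrite("pics/w10.png",v)
```

```text
[624.5628337    9.75283921 170.06842206]
phi 0.11290748963339987 [ 1.e-04 -3.e-04 -1.e+00]
[[116.0, 144.0], [28.0, 205.0], [110.0, 92.0], [16.0, 137.0], [666.0, 143.0], [754.0, 204.0], [672.0, 91.0], [765.0, 136.0]]
```

View pics/w10.png

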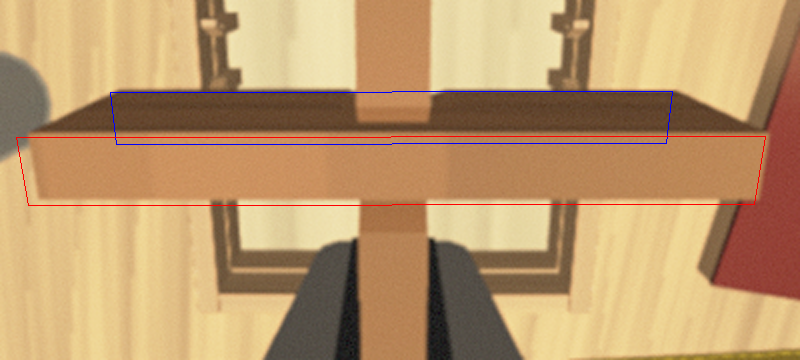

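```bash
cat > ins.py <<'E'
from h import *
c=np.array([620.8,50.3]); cy=.114; d=cy+np.pi/2
g=c-41*np.array([np.cos(d),np.sin(d)])
rot=down(cy).as_rotvec()
robot.servo_line([*g,90],feed=120,rotation=rot); robot.hold(.4)
o=robot.observe(); b=o["contact_force"]; print(o["tcp_pos"].round(1),g.round(1))
e=g-o["tcp_pos"][:2]
for z in [78,72,68,64,60,56,50,44,38,32,28,25,23,22]:
    robot.servo_line([*(g+e),z],feed=40)
    o=robot.observe(); f=o["contact_force"]-b; print(z,f.round(1),o["tcp_pos"].round(1))
    if np.linalg.norm(f)>12: print("STOP"); break
snap("wrist","w11.png"); snap("top","t11.png"); snap("side","s11.png"); print(o["t"])
E
python3 ins.py
```

```text
[625.6   9.5  90.3] [625.5   9.6]
78 [ 0.3 -0.7 -1.1] [625.1   9.7  77.6]
72 [ 0.   0.2 -1. ] [625.1   9.6  71.7]
68 [ 0.2 -0.8 -0.3] [625.1   9.6  67.7]
64 [-0.9 -1.3  0.2] [625.1   9.6  63.7]
60 [ 0.2 -0.4 -1.1] [625.1   9.6  59.7]
56 [-1.  -0.7  0.4] [625.1   9.6  55.7]
50 [ 0.  -0.2 -0.2] [625.    9.6  49.6]
44 [-0.7 -1.  -0.5] [625.    9.6  43.6]
38 [ 0.9 -0.4 -1. ] [625.    9.6  37.6]
32 [ 0.1 -0.5 -0.8] [625.1   9.6  31.6]
28 [-1.1 -0.7 -0.4] [625.1   9.6  27.7]
25 [-0.3 -0.9  0.6] [625.2   9.6  24.8]
23 [-0.6 -0.4 -0.6] [625.4   9.7  23. ]
22 [ 0.1 -1.2  2.4] [625.7   9.8  22.4]
30.475
```

View pics/w11.png

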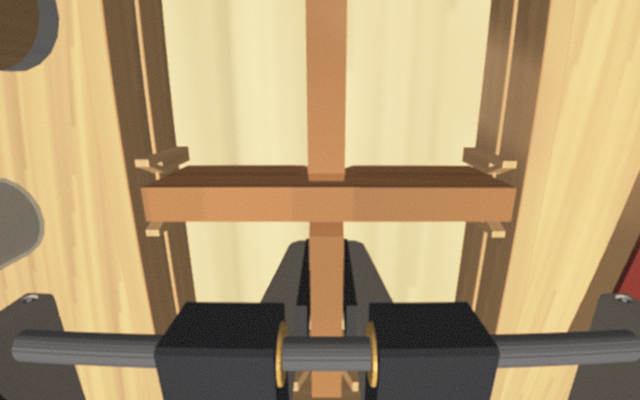

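Run:
```python
from h import *
p=robot.observe()["tcp_pos"]
grip(0.45); robot.hold(.2); robot.servo_line([p[0],p[1],180],feed=150)
robot.hold(.2); info,im=snap("wrist","w12.png"); print(robot.observe()["t"])
# go toward tray
```

```text
32.8417
```

View pics/w12.png

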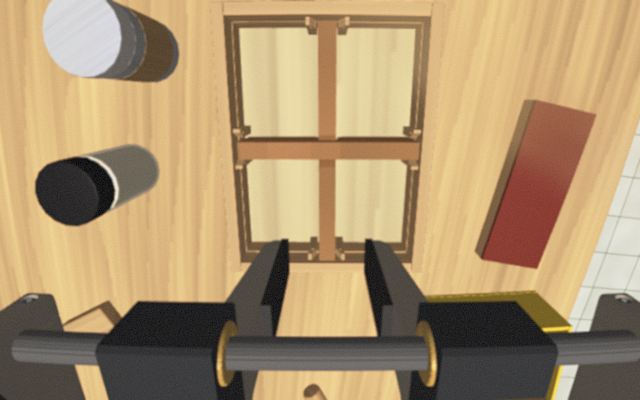

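```bash
cat >> h.py <<'E'
CC=np.array([620.8,50.3]); CY=.114
def local(x,y):
    return CC+Rn.from_euler("z",CY).as_matrix()[:2,:2]@[x,y]
def traypose(mouth,theta,phi_rel,hx=-93,tz=33,cy=CY):
    # tray frame: x axis = crate -y, z up, tipped by theta
    Rz=Rn.from_euler("z",cy-np.pi/2); Rt=Rz*Rn.from_euler("y",theta)
    tool=Rt*Rn.from_matrix(down(0).as_matrix())*Rn.from_euler("x",0)
    tool=Rt*down(phi_rel)
    p=np.asarray(mouth)+Rt.apply(np.array([hx,0,tz])-[95,0,3])
    return p,tool.as_rotvec()
E
python3 - <<'E'
from h import *
for ph in (0,np.pi,np.pi/2,-np.pi/2):
    print("phi",ph)
    for ml in ((-44.5,78),(44.5,78)):
        m=[*local(*ml),72]
        for th in (0,20,35,45,55):
            p,r=traypose(m,np.radians(th),ph); q=kin.ik(p,r); print(ml,th,p.round(0),None if q is None else np.round(q,2))
    q=kin.ik([438.5,407.5,34],down(ph-np.pi/2).as_rotvec()); print("pick",q if q is None else np.round(q,2))
E
```

```text
phi 0
(-44.5, 78) 0 [546. 310. 102.] [-0.12  0.66 -0.63  1.71  0.47  0.93 -2.39]
(-44.5, 78) 20 [549. 288. 164.] [ 0.25  0.61 -0.84  1.78  0.15  0.81 -2.01]
(-44.5, 78) 35 [552. 259. 204.] [ 0.52  0.65 -0.97  1.8  -0.1   0.81 -1.69]
(-44.5, 78) 45 [555. 234. 226.] [ 0.67  0.71 -1.02  1.8  -0.25  0.86 -1.49]
(-44.5, 78) 55 [558. 205. 243.] [ 0.77  0.79 -1.03  1.79 -0.39  0.93 -1.32]
(44.5, 78) 0 [635. 320. 102.] [-0.13  0.77 -0.6   1.49  0.48  1.03 -2.3 ]
(44.5, 78) 20 [637. 298. 164.] [ 0.18  0.73 -0.77  1.55  0.19  0.92 -1.99]
(44.5, 78) 35 [641. 269. 204.] [ 0.41  0.76 -0.89  1.57 -0.04  0.91 -1.72]
(44.5, 78) 45 [643. 244. 226.] [ 0.53  0.81 -0.94  1.57 -0.2   0.94 -1.55]
(44.5, 78) 55 [647. 216. 243.] [ 0.63  0.87 -0.96  1.56 -0.34  1.01 -1.38]
pick [-0.39  0.7  -0.56  1.82  0.51  0.77 -2.79]
phi 3.141592653589793
(-44.5, 78) 0 [546. 310. 102.] [ 0.19  0.97 -1.22  1.69  0.97  1.21  0.41]
(-44.5, 78) 20 [549. 288. 164.] [ 0.51  0.99 -1.4   1.76  0.8   1.03  0.64]
(-44.5, 78) 35 [552. 259. 204.] [ 0.72  1.09 -1.52  1.79  0.67  0.97  0.83]
(-44.5, 78) 45 [555. 234. 226.] [ 0.83  1.1
[... 1482 characters left out ...]
164.] [ 0.53  1.13 -1.55  1.76  0.97  1.16  2.09]
(-44.5, 78) 35 [552. 259. 204.] [-0.84  0.56  0.89  1.89 -1.11  1.28 -2.47]
(-44.5, 78) 45 [555. 234. 226.] [-0.71  0.59  0.89  1.89 -1.22  1.45 -2.33]
(-44.5, 78) 55 [558. 205. 243.] [-0.28  0.53  0.43  1.86 -1.15  1.42 -2.31]
(44.5, 78) 0 [635. 320. 102.] [ 0.19  1.22 -1.42  1.46  1.2   1.47  2.03]
(44.5, 78) 20 [637. 298. 164.] [ 0.44  1.22 -1.54  1.54  1.02  1.27  2.2 ]
(44.5, 78) 35 [641. 269. 204.] [ 0.61  1.21 -1.55  1.56  0.77  1.11  2.42]
(44.5, 78) 45 [643. 244. 226.] [ 0.7   1.23 -1.54  1.56  0.58  1.05  2.6 ]
(44.5, 78) 55 [647. 216. 243.] [ 0.79  1.29 -1.54  1.55  0.43  1.04  2.76]
pick [ 0.03  1.18 -1.34  1.79  1.23  1.28  1.47]
```

Run:
```python
from h import *
r=down(-np.pi/2).as_rotvec()
robot.movep([438,400,200],r); grip(0.8)
info,im=snap("wrist","w13.png"); o=robot.observe(); print(o["t"],o["tcp_pos"],o["joints"].round(2))
for d in viewer.pinpoint("tray_handle","wrist"): print(d["confidence"],tow(info,d["at"]).round(1))
```

```text
35.4333 [437.98193945 399.98701145 200.00460795] [-0.25  0.5  -0.73  1.72  0.38  1.06 -2.68]
0.75 [436.3 405.2  51.3]
```

View pics/w13.png

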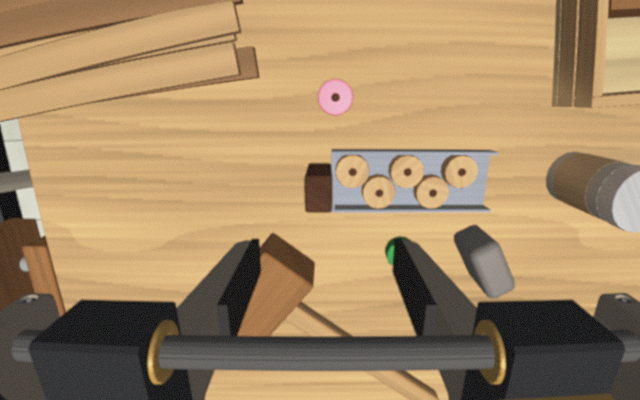

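```bash
python3 - <<'E'
from h import *
robot.servo_line([437.8,407,120],feed=150)
robot.servo_line([437.8,407,35],feed=100)
print(robot.observe()["contact_force"].round(1))
grip(0,60); o=robot.observe(); print(o["grip_width"]*92,o["tcp_pos"],o["contact_force"].round(1))
robot.servo_line([437.8,407,55],feed=40)
o=robot.observe(); print(o["grip_width"]*92,o["tcp_pos"],o["contact_force"].round(1),o["wrist_torque"],o["t"])
snap("wrist","w14.png"); snap("side","s14.png")
E
python3 -c "
import cv2,numpy as np
a=cv2.imread('pics/w14.png');b=cv2.resize(cv2.imread('pics/s14.png')[230:400,220:400],None,fx=2.35,fy=2.35)
cv2.imwrite('pics/w14c.png',np.hstack([a[:399,200:580],b[:399]]))"
```

```text
[-0.2 -0.   0.5]
25.52765266589229 [437.78986463 407.10452866  35.02796958] [-0.4 -0.3  0.3]
25.579984267629644 [437.85875926 406.83879991  55.05975622] [ 0.1 -0.6 -3.1] [0.20031575 0.02753441 0.02210286] 38.6
```

View pics/w14c.png

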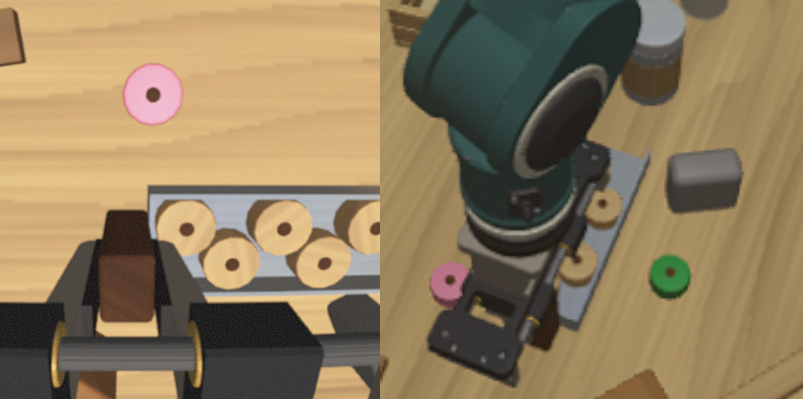

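Run:
```python
from h import *
for n in ("top","side"):
    i2,_=snap(n); m=mask("crate",n); print(fit([(i2,m)],box(183,233,60),(620.8,50.3,.114)) if m is not None else None)
p=robot.observe()["tcp_pos"]
robot.servo_line([p[0],p[1],170],feed=120)
m=[*local(-44.5,84),72]
p1,r1=traypose(m,0,0,tz=35); 
robot.servo_line([p1[0],p1[1]+30,170],feed=120,rotation=r1)
robot.servo_line([p1[0],p1[1],p1[2]+25],feed=100)
robot.servo_line(p1,feed=60)
o=robot.observe(); print(p1,o["tcp_pos"],o["joints"].round(2),o["t"])
snap("wrist","w15.png"); snap("top","t15.png"); snap("side","s15.png")
```

```text
(array([6.19285965e+02, 4.93812870e+01, 1.20070615e-01]), np.float64(0.20558142129515228))
(array([ 7.30852561e+02, -1.06300657e+02,  6.15410163e-01]), np.float64(2.7014277236973347))
[545.64796767 315.47243831 104.        ] [545.47945017 315.55244501 103.65440894] [-0.11  0.67 -0.66  1.7   0.49  0.94 -2.42] 42.4167
```

View pics/w15.png

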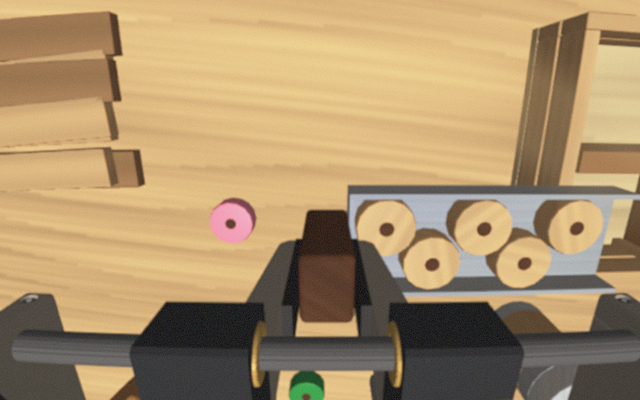

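View pics/t15.png

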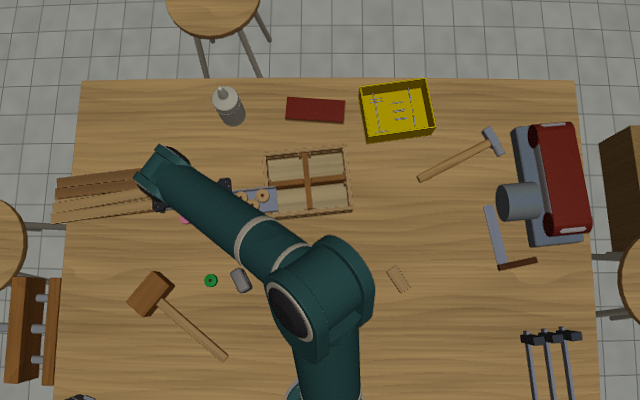

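View pics/s15.png

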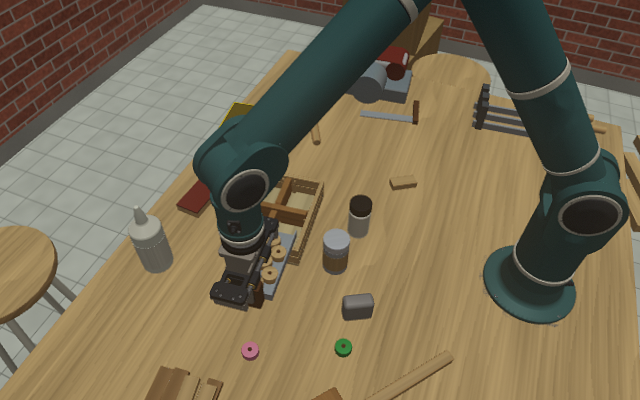

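Run:
```python
from h import *
i=viewer.camera_info("top")
for a in(-77.5,-11.5): print(proj(i,[*local(a,84),72]).round(1))
im=cv2.imread("pics/t15.png"); cv2.imwrite("pics/t15c.png",cv2.resize(im[140:230,200:360],None,fx=5,fy=5,interpolation=2))
```

```text
[278.  209.9]
[275.7 185.9]
```

View pics/t15c.png

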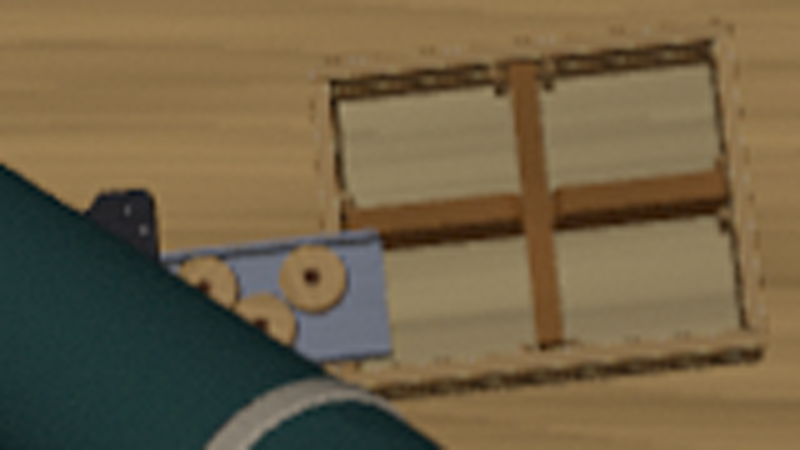

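Run:
```python
from h import *
m=[*local(-44.5,84),73]
for th in [6,12,15,17,19,21,23,25,27,29,32,36,40,44]:
    p,r=traypose(m,np.radians(th),0,tz=35)
    robot.servo_line(p,feed=50 if th<15 else 30,rotation=r)
    if th in(21,25,32,44): snap("top",f"t16_{th}.png")
    if th>15: robot.hold(.1)
robot.hold(.5)
o=robot.observe(); print(o["t"],o["tcp_pos"],p,o["grip_width"]*92)
snap("wrist","w16.png"); snap("top","t16.png"); snap("side","s16.png")
t=[cv2.resize(cv2.imread(f"pics/t16_{k}.png")[140:230,200:360],None,fx=2.5,fy=2.5) for k in(21,25,32,44)]
cv2.imwrite("pics/t16c.png",np.vstack([np.hstack(t[:2]),np.hstack(t[2:])]))
```

```text
50.85 [554.18848014 240.9945422  226.63859751] [554.17868522 240.96603111 226.61464726] 25.42153414660644
```

View pics/t16c.png

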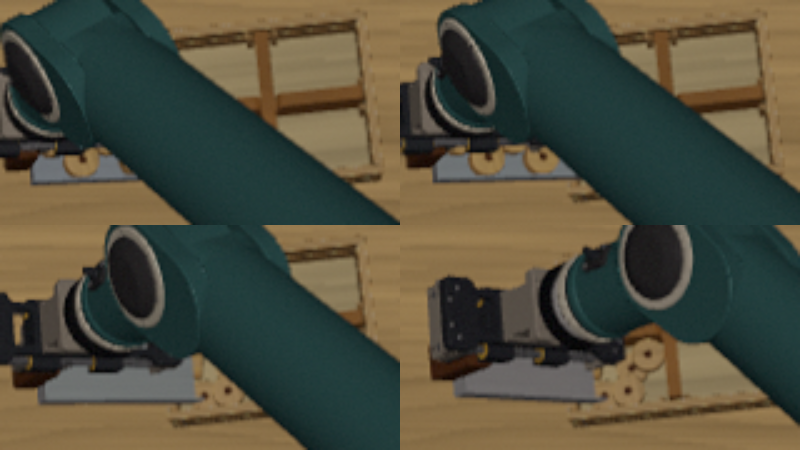

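View pics/w16.png

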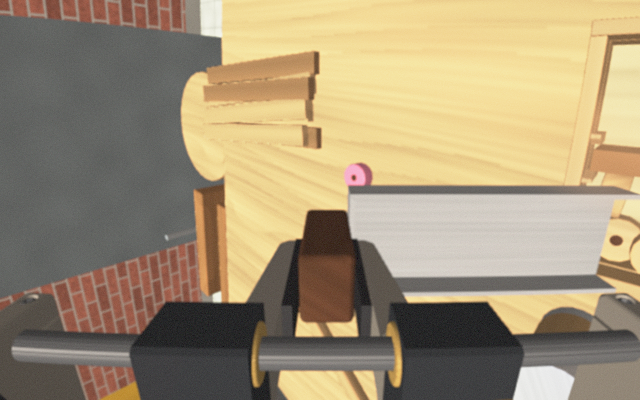

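View pics/s16.png

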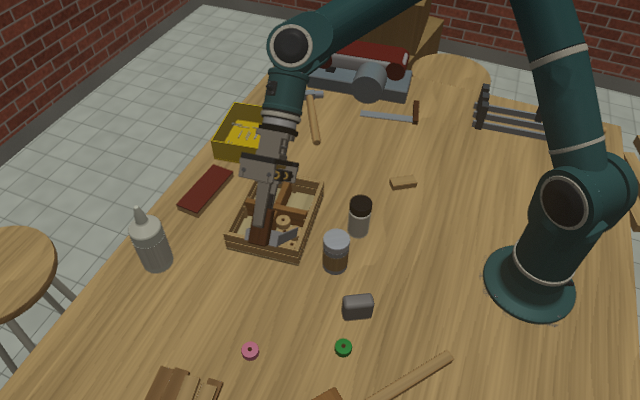

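Run:
```python
from h import *
o=robot.observe(); p=o["tcp_pos"]
robot.servo_line([p[0],p[1],p[2]+50],feed=80)
m=[*local(-44.5,110),123]
for th in [33,22,11,0]:
    p,r=traypose(m,np.radians(th),0,tz=35); robot.servo_line(p,feed=80,rotation=r)
snap("top","t17.png")
R=down(-np.pi/2).as_rotvec()
robot.servo_line([440,407,150],feed=130,rotation=R)
robot.servo_line([437.8,407,60],feed=120)
robot.hold(.2); b=robot.observe()["contact_force"]
for z in (42,38,36,35):
    robot.servo_line([437.8,407,z],feed=30); o=robot.observe(); print(z,(o["contact_force"]-b).round(1),o["tcp_pos"].round(1))
grip(0.8); robot.hold(.2)
robot.servo_line([437.8,407,170],feed=150)
print(robot.observe()["t"])
snap("wrist","w17.png"); snap("side","s17.png")
```

```text
42 [-0.8 -0.2 -0.3] [437.7 407.1  42. ]
38 [-0.3  0.5 -1.6] [437.7 406.8  37.8]
36 [-0.2  0.3 -1.4] [437.7 406.9  35.9]
35 [-1. -1. -1.] [437.8 407.1  35.1]
60.3333
```

View pics/s17.png

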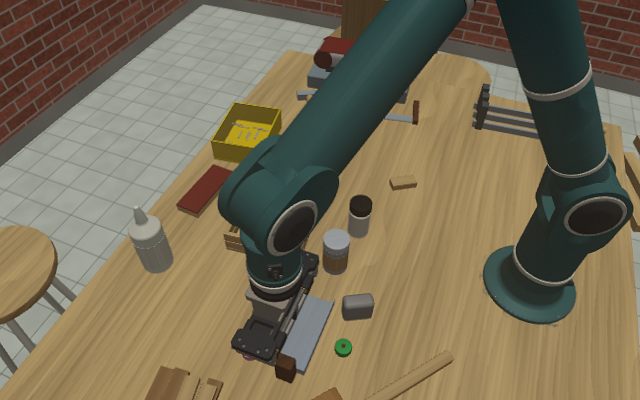

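View pics/w17.png

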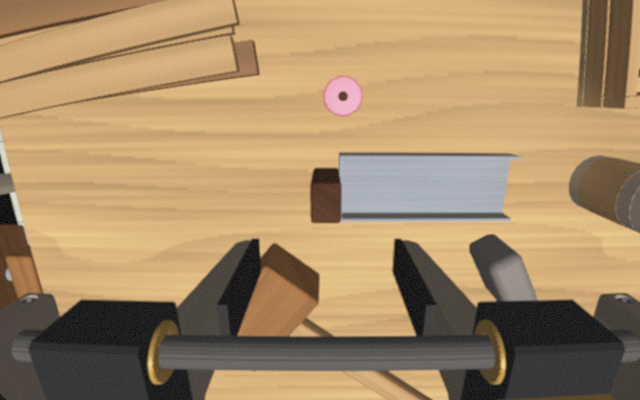

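Run:
```python
from h import *
r=down(0.05).as_rotvec()
robot.movep([460,119.5,220],r)
info,im=snap("wrist","w18.png"); snap("top","t18.png")
i2=viewer.camera_info("side")
t=np.linspace(0,2*np.pi,24,endpoint=False)
cyl=lambda r,h:np.array([[r*np.cos(a),r*np.sin(a),z] for a in t for z in (0,h)])
for n,g,c in(("nail_tin",(439,119.5,0),cyl(30,100)),("dowel_jar",(421,.5,0),cyl(27,105)),("crate",(621,50,.114),box(183,233,60))):
    m=mask(n,"wrist"); print(n,m is not None and fit([(info,m)],c,g))
print(robot.observe()["t"],robot.observe()["joints"].round(2))
```

```text
nail_tin (array([4.39724335e+02, 1.20899366e+02, 3.31068436e-02]), np.float64(0.046872326973855474))
dowel_jar (array([4.21542401e+02, 1.31481535e+00, 4.77380039e-03]), np.float64(0.026692930662182885))
crate (array([6.21786572e+02, 5.08696429e+01, 1.08922791e-01]), np.float64(1.0918910550776535))
62.4417 [ 0.67  0.44 -1.22  1.96  0.47  1.07 -0.7 ]
```

View pics/w18.png

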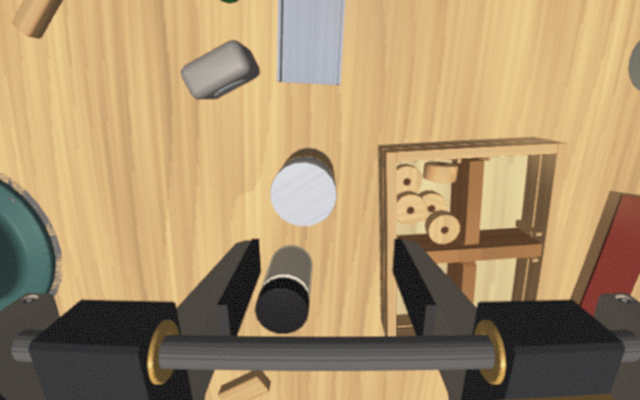

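View pics/t18.png

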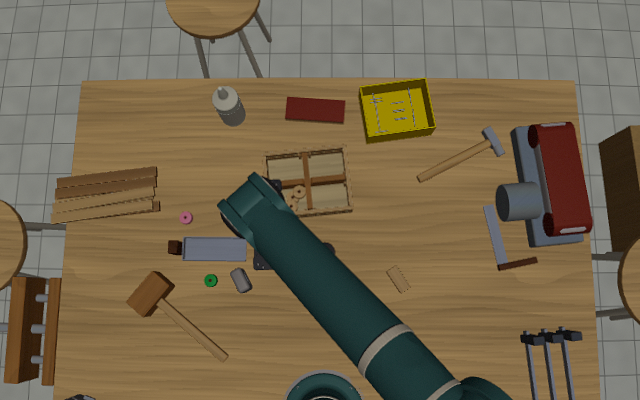

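Run:
```python
import cv2
im=cv2.imread("pics/w18.png"); cv2.imwrite("pics/w18c.png",cv2.resize(im[130:280,370:570],None,fx=4,fy=4,interpolation=2))
```

```text
(no output)
```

View pics/w18c.png

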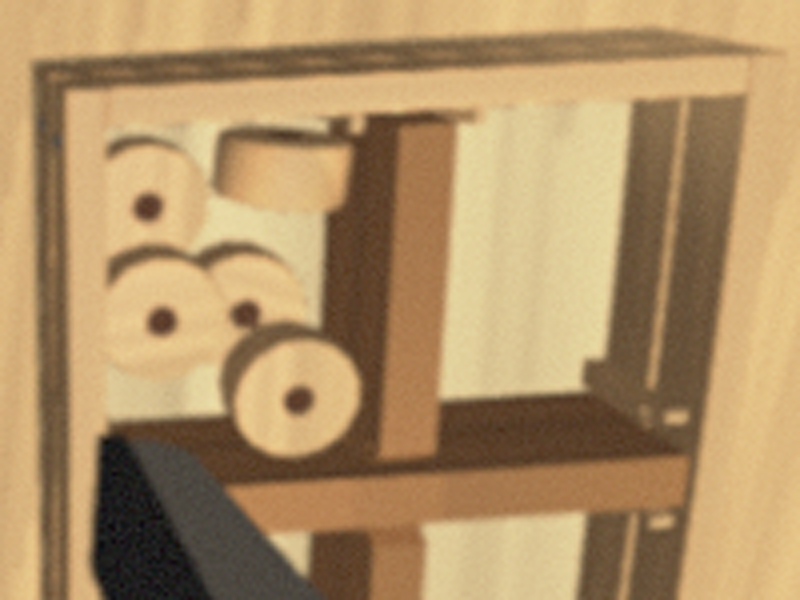

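```bash
cat > sup.py <<'E'
from h import *
import sys
def put(x,y,h,lx,ly,name,phi=.114,N=40):
    r=down(phi).as_rotvec(); tz=h-19
    grip(1.0); robot.movep([x,y,tz+70],r); robot.servo_line([x,y,tz],feed=100)
    o=robot.observe(); print("pre",o["contact_force"].round(1))
    grip(0,N); o=robot.observe(); print("w",o["grip_width"]*92,o["contact_force"].round(1))
    robot.servo_line([x,y,tz+85],feed=120)
    t=local(lx,ly)
    robot.servo_line([*t,tz+85],feed=150); robot.hold(.3)
    o=robot.observe(); b=o["contact_force"]; e=t-o["tcp_pos"][:2]; print("at",o["tcp_pos"].round(1),t.round(1),o["grip_width"]*92)
    snap("wrist",f"{name}_a.png")
    for z in (60,40,25,18,14,12,10,9,8.3):
        robot.servo_line([*(t+e),tz+z],feed=50); o=robot.observe(); f=o["contact_force"]-b
        print(z,f.round(1),o["tcp_pos"][2].round(1))
        if f[2]>4 or np.linalg.norm(f[:2])>8: print("CONTACT"); break
    return z
E
python3 - <<'E'
from sup import *
for n in ("top",):
    i2,_=snap(n); 
z=put(439.6,120.3,85,44.5,57,"tin"); print(robot.observe()["t"])
snap("side","tin_s.png"); snap("wrist","tin_b.png")
E
```

```text
pre [ 0.5 -1.1  0.7]
w 59.60313044638902 [-1.1 -1.1  2.6]
at [658.4 111.9 151.2] [658.5 112. ] 59.61397716826695
60 [-0.1  1.2  0.8] 125.9
40 [-1.5  0.5  0.7] 105.7
25 [0.1 0.6 1.1] 90.6
18 [-0.6  0.9  0.4] 83.6
14 [-2.3  0.4  0.1] 79.7
12 [-1.2  1.   0. ] 77.9
10 [-0.9  0.2  0.6] 75.9
9 [-0.2  0.8  1.7] 74.9
8.3 [-0.8  1.   1.1] 74.3
70.8417
```

View pics/tin_a.png

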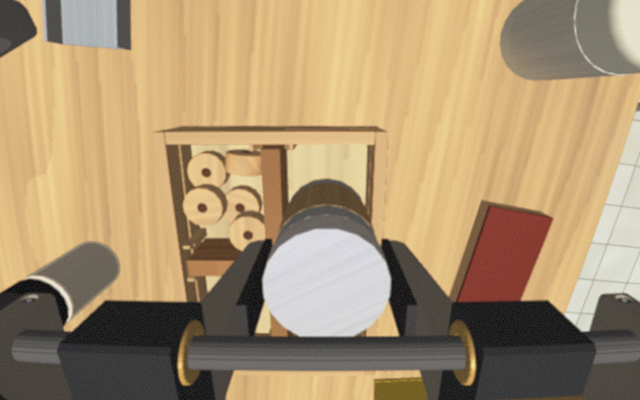

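View pics/tin_b.png

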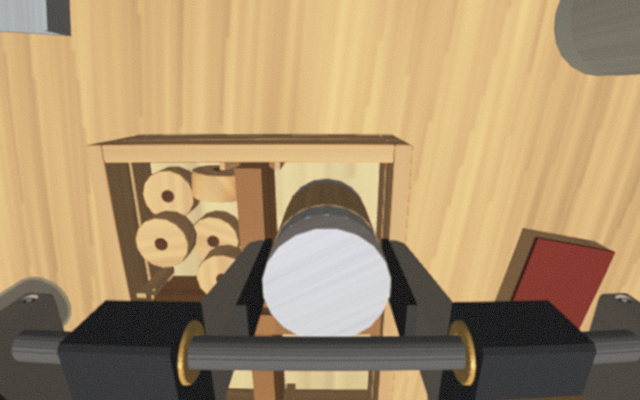

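View pics/tin_s.png

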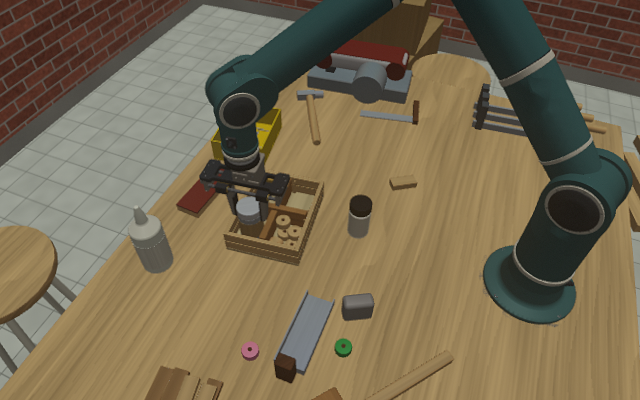

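Run:
```python
from sup import *
p=robot.observe()["tcp_pos"]
robot.servo_line([p[0],p[1],73.4],feed=20); print(robot.observe()["contact_force"].round(1))
grip(0.95); robot.hold(.2); robot.servo_line([p[0],p[1],180],feed=120)
i,_=snap("side"); m=mask("crate","side"); print(m is not None and fit([(i,m)],box(183,233,60),(*CC,CY)))
z=put(421.3,0.8,88,-44.5,-57,"jar"); print(robot.observe()["t"])
snap("side","jar_s.png"); snap("wrist","jar_b.png")
```

```text
[-3.2 -1.1  4.7]
(array([6.20199942e+02, 5.08629830e+01, 1.18427607e-01]), np.float64(0.7317574629940452))
pre [ 0.1 -0.6  0.1]
w 53.510737437173084 [-1.  -1.   1.9]
at [582.9 -11.6 154.2] [583.1 -11.4] 53.542158173207156
60 [-0.3 -0.1  0.6] 128.9
40 [0.7 0.5 0. ] 108.8
25 [ 0.2  0.2 -0.2] 93.6
18 [-0.1 -0.2  0.6] 86.6
14 [ 1.  -0.9  0.3] 82.8
12 [0.2 0.7 0.3] 80.9
10 [ 0.9  0.  -0.4] 78.9
9 [ 0.4 -0.3  0.3] 77.9
8.3 [ 0.9 -0.2  0.2] 77.3
81.575
```

View pics/jar_b.png

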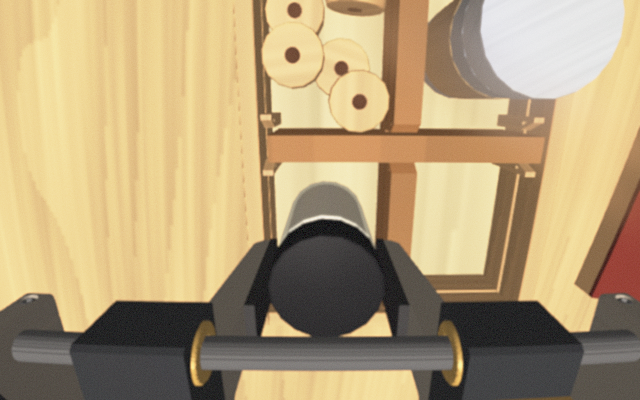

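View pics/jar_s.png

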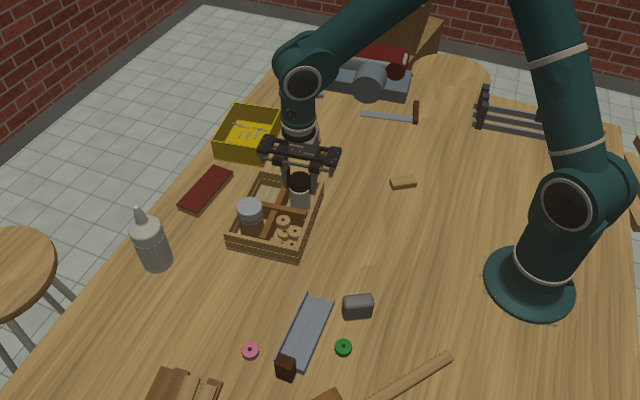

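Run:
```python
from sup import *
p=robot.observe()["tcp_pos"]
for z in (76.8,76.2,75.7):
    robot.servo_line([p[0],p[1],z],feed=20); f=robot.observe()["contact_force"]; print(z,f.round(1))
    if f[2]>3: break
grip(0.95); robot.hold(.2); robot.servo_line([p[0],p[1],200],feed=120)
robot.movep([560,-60,240],down(.114).as_rotvec()); robot.hold(.3)
snap("wrist","e_w.png")
robot.movep([450,-350,260],down(-.6).as_rotvec()); robot.hold(.5)
snap("top","e_t.png"); snap("side","e_s.png"); print(robot.observe()["t"])
a=cv2.imread("pics/e_t.png")[130:230,240:370]; cv2.imwrite("pics/e_tc.png",cv2.resize(a,None,fx=6,fy=6,interpolation=2))
a=cv2.imread("pics/e_s.png")[150:270,205:335]; cv2.imwrite("pics/e_sc.png",cv2.resize(a,None,fx=4.9,fy=4.9,interpolation=2))
```

```text
76.8 [-1.6 -0.   2.1]
76.2 [-2.4 -1.1  7.4]
86.7167
```

View pics/e_w.png

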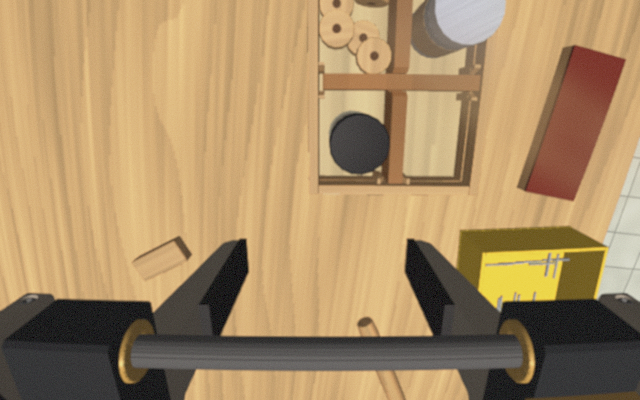

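View pics/e_tc.png

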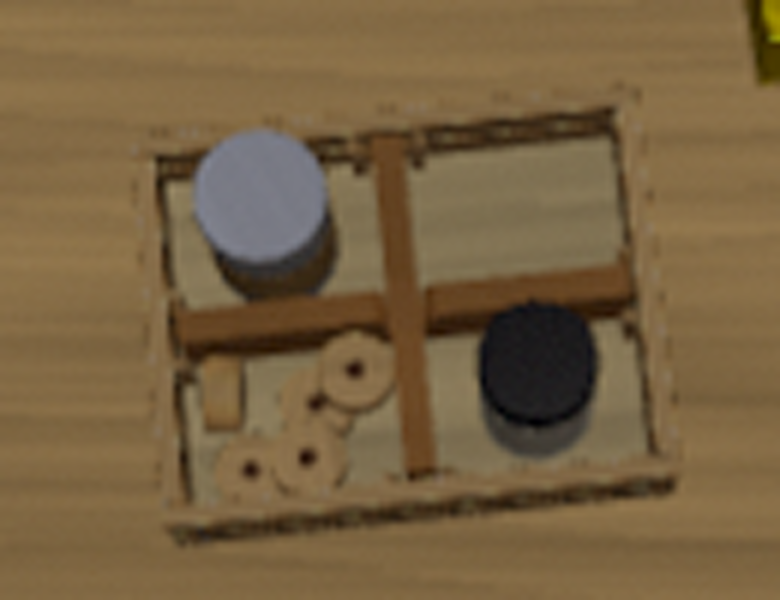

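View pics/e_sc.png

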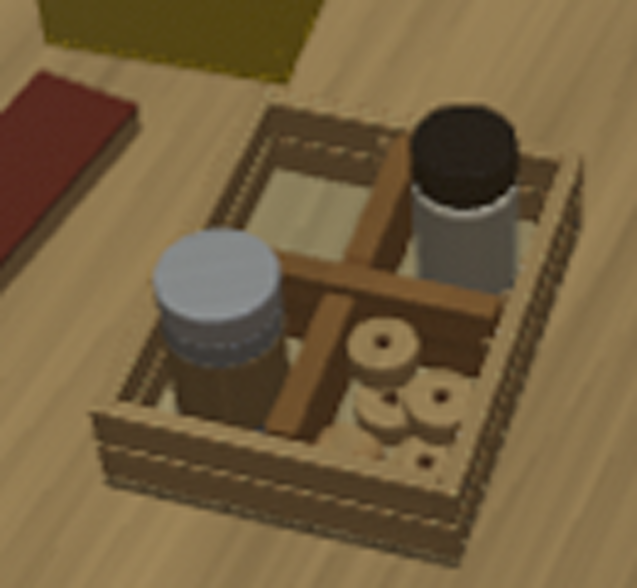

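View pics/e_t.png

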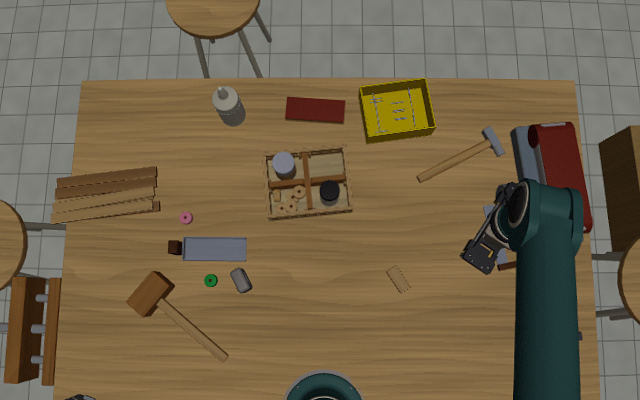

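Run:
```python
from h import *
t=np.linspace(0,2*np.pi,24,endpoint=False)
cyl=lambda r,h:np.array([[r*np.cos(a),r*np.sin(a),z] for a in t for z in (0,h)])
i,_=snap("side")
for n,c,z in(("nail_tin",(30,100),(44.5,57)),("dowel_jar",(27,105),(-44.5,-57))):
    for d in viewer.pinpoint(n,"side")[:1]: 
        w=tow(i,d["at"]); print(n,d["confidence"],Rn.from_euler("z",-CY).apply(w-[*CC,0]).round(0))
for n in("tray","tape","offcut","hammer"):
    for d in viewer.pinpoint(n,"side")[:1]: print(n,round(d["confidence"],2),tow(i,d["at"]).round(0))
robot.job_done()
```

```text
nail_tin 0.79 [43. 59. 11.]
dowel_jar 0.95 [-43. -55.   8.]
tray 0.63 [433. 313.  -1.]
tape 0.96 [343. 224.   4.]
offcut 0.55 [618.  53.   8.]
hammer 0.67 [ 693. -378.    1.]
the job is handed in; nothing more can be done
```

The kit crate is made up and handed in at about 87 s of the 210 s limit. I don't have a verdict back.

**What I did:** I slotted the short board flush over the long one on the bench. While I worked there, the crate had been knocked about 50 mm, so I measured it again before lowering the cross. The cross went home between the cleats with almost no contact force. I tipped all five wheels into the near-left bay and set the empty tray back in its place. The nail tin went into the far-left bay and the dowel jar into the near-right one. The glue was absent; the bottle at the back of the bench is about 194 mm tall and 66 mm across, so I left it as a look-alike.

**Last checks:**
- **Supplies:** the tin and jar sit about 2 mm from their bay centres, with their bases at 11 and 8 mm. Both look upright in the pictures; I did not measure their tilt.
- **Wheels:** all five are in one bay, one of them stacked on others and one standing on edge.
- **Tray:** it lies flat at about (433, 313) mm, well clear of the crate.
- **Tools:** the tape measure and hammer were found where they started.

**Disagreed or failed:** the last network reading for the offcut landed on the crate, so I ignored it; the final top picture shows the offcut where it was. Some crate fits failed while the arm covered the view. I used the clear ones and picture checks instead.

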